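# Take a stack of lamp parts apart into a kit tray, tall reel last

## Task

Load the kit tray for one lamp: take the stack on the dark mat apart from the top and set each part in the middle of the cork seat that has its outline - the nut flat on the hexagonal seat, then the blue LED driver on the nearly square seat and then the cover on the long seat, these two lined up with their seats. The tall solder reel comes last, upright on the round seat, so that it never blocks a reach. Leave the black tape roll where it lies.

Things in the scene. Friction and masses are not known exactly. Their poses are not given: they have to be found in the camera images.
- nut: Black nylon gland nut, hexagonal, 27.5 mm across flats (along its own x and 60 degrees either side), 29 mm over the corners, 8 mm thick, 15 g, hole in the middle. It lies on the driver, on top of the stack. Origin: centre of its underside; z is up.
- driver: LED driver, a blue finned aluminium block: body 46 mm (its x, from -26 to +20 mm) by 56 mm (its y), 20 mm high, about 85 g. It lies on the cover. Origin: on its underside, 3 mm to +x of the middle of the body; z is up. Small parts that nothing touches stick out to +28 mm in x; grip across the 46 mm or across the 56 mm sides. Its top is flat enough to carry the nut.
- cover: Cover, a flat aluminium-coloured block, 64 mm (its x) by 116 mm (its y) by 18 mm high, about 0.22 kg, small dark screws and ribs at its ends. The lowest part of the stack; it lies on the mat. Origin: centre of its underside; z is up. Grip across the 64 mm.
- reel: White solder reel standing on its flange on the mat beside the stack, 62 mm in diameter over both flanges, 56 mm high, about 0.30 kg, the tallest part. Origin: centre of its underside; z is up. Grip it across the flanges, which act as one solid cylinder 62 mm wide.
- seat_hex: Hexagonal cork tablet, 44 mm across flats, 6 mm thick, fixed in the kit tray: the seat of the nut. The tray is fixed sheet metal, 250 by 310 mm, rim 10 mm high, cross ribs 7 mm high; its four seats lie two by two, 112 and 144 mm between centres, in any arrangement. Origin: centre of its underside (3 mm above the bench); its flat top is 6 mm above the origin.
- seat_square: Nearly square cork tablet, 60 mm (its x) by 70 mm (its y), 6 mm thick, fixed in the kit tray: the seat of the driver, which may lie either way round or a quarter turn from that. Origin: centre of its underside (3 mm above the bench); top 6 mm above the origin.
- seat_long: Long cork tablet, 74 mm (its x) by 126 mm (its y), 6 mm thick, fixed in the kit tray: the seat of the cover, whose long side lies along this long side, either way round. Origin: centre of its underside (3 mm above the bench); top 6 mm above the origin.
- seat_round: Round cork tablet, 74 mm across, 6 mm thick, fixed in the kit tray: the seat of the reel. Origin: centre of its underside (3 mm above the bench); top 6 mm above the origin. The tray stands on one side (left or right), the dark mat (fixed, 2 mm thick) on the other.
- tape: Black tape roll, 62 mm across, 18 mm high, lying beyond the work: leave it alone. Origin: centre of its underside.

How it is judged:
By the outcome, as a careful person would: the job done as asked, in the order asked, and still so for the second after the job is handed in, with the robot touching nothing.
It also fails if it takes over 112 s, if anything falls off the work surface, if the arm or the gripper's body presses on something with over 40 N, if the wrist force passes 120 N, or if a joint passes its speed limit or range.

## Robot

A 7-joint arm with a two-finger parallel gripper is mounted at the origin on the work surface; the furniture and walls round the work are solid. World frame = base frame: x ahead of the robot, y to its left, z up, the work surface at z = 0. Lengths are in m, angles in degrees, forces in N, time in s.
With the tool pointing down it reaches from about 0.35 to 0.9 m from the base axis. Payload 7.2 kg.
Tool frame: the origin (TCP) lies at the very end of the fingers, on their centre line; the grasp point (between the pads) lies 19 mm behind it (robot.grasp_offset is the distance from the TCP to the grasp point, in m); z points along the fingers, y is the line along which they close (so a half turn about z gives the same grasp; the last joint's range is limited). The gripper opens to 85 mm and grips with 20 to 120 N. Pads are 22 mm wide; open, the fingers measure 114 mm over their backs; the gripper's body (76 mm by 85 mm) begins 54 mm behind the grasp point. The pads swing forward as they close: fully open they stand 13 mm farther back than shut.
Start: joints at [-68.193, 23.554, -0.728, 91.456, 0.321, 64.991, -4.71], TCP at [0.271, 0.563, 0.231] pointing down, gripper open.
Joint ranges: [-169.25, 169.25], [-16.82, 113.86], [-84.01, 82.57], [7.8, 145.47], [-59.2, 239.2], [7.22, 106.19], [-163.78, 163.78]. Speed limits (degrees/s): [136.94, 136.94, 172.46, 172.46, 180, 180, 180].

## Interface

Orientations are given as a 3x3 rotation matrix whose columns are the frame's x, y, z axes.
In Python, from rig import robot gives the robot as it stands.
- The arm moves only by the shell command python3 -m crank 'ROWS'. ROWS is JSON, a list of rows, each a list of 7 numbers: the turn, a rotation vector about the tool's x, y, z in units of 8 degrees (1.0 is 8 degrees), then the shift along the tool's x, y, z in units of 50 mm (1.0 is 50 mm), then the gripper command: -1 is fully open, 1 is shut, values between are in proportion. A call has 1 to 20 rows; each row is the pose to reach, as a shift and turn from the pose commanded when the call began, along the tool's axes at that moment; what a row does not reach only later rows make up. A row lasts 1/10 s, in which the tool goes at most 50 mm and 8.59 degrees, less where a joint would pass 70% of its speed; a pose out of reach is approached as far as the arm can. A call with a gripper value outside its range is refused whole. The fingers move at their own pace and stop on an object; the grip force is fixed at half the most. Time passes only in rows, so rows that repeat a pose let the fingers close. It gives the time, the measured TCP pose, the force, the opening and the grip force at its end, in the units of the state.
- robot.sense(): the state, without advancing time (a new reading comes with each control period).
- robot.camera(name): name is "scene" or "side" or "wrist"; returns the picture (400x640x3 uint8, red, green, blue); there is no depth.
- robot.calibration(name): a dict with "K" (3x3 intrinsics, pixels), "R" (3x3) and "t" (3): a world point X has camera coordinates R X + t; the wrist camera has in their place "mount" (4x4, takes a point from camera to tool coordinates, whose origin is the TCP and whose axes are the flange's). Camera axes: x right, y down, z forward; pixel columns grow to the right and rows downward; lengths in m; the calibration is good to about 2 mm. A picture is of the moment at which its call begins: read the wrist's pose just before it. calibration takes no time and is no camera call.
- robot.finish_job(): hands the job in; it is judged then, once.
Trained networks look in the newest picture that a camera, given by its name, has taken for a name from the list of things; names that differ only in an ending like _2 or _b are one class to them, and where a whole thing is asked for, a point or a joint stands for the part that bears it (a point fixed in the world has none). Each returns a list of dicts, best first, with "confidence" (0 to 1); they miss things now and then, are a little off and sometimes report something else, mostly with a low value. They report only what shows in the picture. A call takes as long as a camera call.
- robot.find_in(camera, query): "extent" ([left, top, width, height] in pixels, round what is visible of it).
- robot.regions_of(camera, query): "pixels" (400x640 bool, what is visible of it) and "extent" ([left, top, width, height] in pixels, round what is visible of it).
The state is a dict: "time": time; "q": joint angles; "dq": joint speeds; "effort": joint torques, N m; "eef_pos": TCP position; "eef_rot": TCP orientation; "force": force on the tool from outside, world axes, zero at the start; "wrist_torque": the same for the moment, N m; "finger_gap": opening from 0.0 (shut) to 1.0 (fully open); "gripper_force": force on a finger pad.
Only numpy, scipy, OpenCV 4.12 (cv2) and the standard library are available. Lean on these libraries where they do the work, as an engineer would, in place of code of your own. Each camera call takes 0.05 s, during which the arm holds its last target. There are 200 camera calls.

## Working session

There is one attempt and no reset: what is moved stays moved. The work goes in short steps, Python scripts to look and compute and a shell command to move; the robot and the scene stay as the last step left them, time stands still between calls to the robot, and variables do not carry over. Pictures are saved under pics/ and viewed, at most 17 in all, crops included, and the job is handed in when it is done.

```bash
ls; mkdir -p pics
python3 - <<'E'
from rig import robot
import cv2,numpy as np
s=robot.sense();print(s['time'],s['eef_pos'],np.round(s['eef_rot'],3).tolist(),s['finger_gap'])
for c in ['scene','side','wrist']:
    im=robot.camera(c);cv2.imwrite(f'pics/{c}0.png',im[:,:,::-1])
    k=robot.calibration(c);print(c,{a:np.round(b,4).tolist() for a,b in k.items()})
E
```

```text
pics
0.0 [0.27096457 0.56264304 0.23044462] [[-0.901, 0.434, -0.001], [0.434, 0.901, -0.002], [-0.0, -0.002, -1.0]] 1.001174168236605
scene {'K': [[468.3361, 0.0, 311.0197], [0.0, 468.3361, 198.4965], [0.0, 0.0, 1.0]], 'R': [[-0.5912, -0.8065, -0.0054], [-0.3801, 0.2845, -0.8801], [0.7114, -0.5182, -0.4747]], 't': [0.3833, 0.2696, 0.6037]}
side {'K': [[451.1803, 0.0, 318.8971], [0.0, 451.1803, 201.3537], [0.0, 0.0, 1.0]], 'R': [[0.9977, -0.0643, 0.0222], [-0.0091, -0.4496, -0.8932], [0.0674, 0.8909, -0.4491]], 't': [-0.6006, 0.0706, 0.9479]}
wrist {'K': [[284.9208, 0.0, 320.2248], [0.0, 284.9208, 202.2319], [0.0, 0.0, 1.0]], 'mount': [[-0.0004, -0.9578, -0.2873, 0.0723], [1.0, -0.0008, 0.0014, -0.0002], [-0.0016, -0.2873, 0.9578, -0.1423], [0.0, 0.0, 0.0, 1.0]]}
```

View pics/scene0.png

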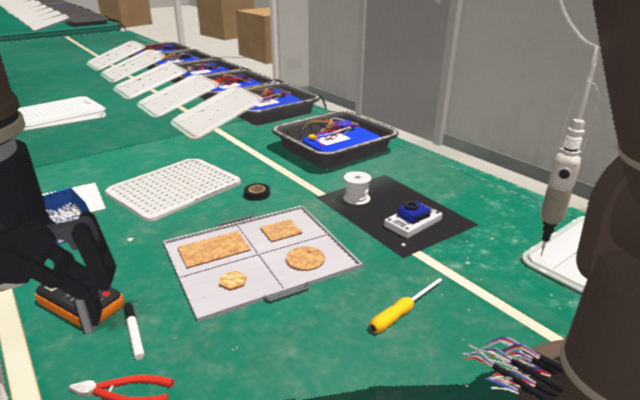

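View pics/side0.png

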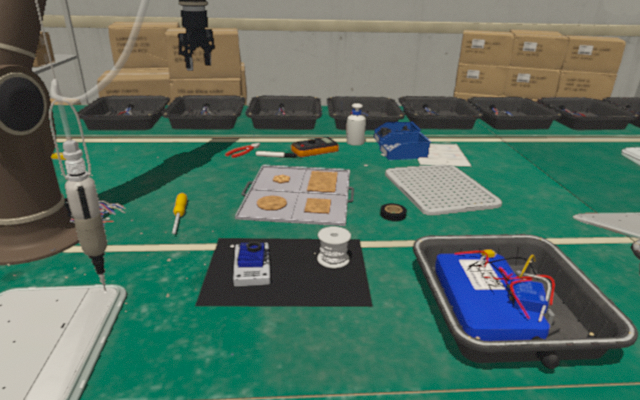

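The scene picture shows the tray with its long seat at (214,248), square at (281,231), round at (305,258) and hex at (233,281). The reel is at (357,188), the stack at (414,216) and the tape at (257,191). The side picture agrees: stack at (252,262), reel at (334,247).

```bash
cat > h.py <<'E'
from rig import robot
import cv2,numpy as np
TOP=dict(nut=.048,driver=.040,cover=.020,reel=.058,seat_hex=.009,seat_square=.009,seat_long=.009,seat_round=.009)
def cam(c):
    k=robot.calibration(c)
    if c!='wrist': return k['K'],k['R'],k['t']
    s=robot.sense();m=k['mount'];T=np.eye(4);T[:3,:3]=s['eef_rot'];T[:3,3]=s['eef_pos']
    W=np.linalg.inv(T@m);return k['K'],W[:3,:3],W[:3,3]
def back(C,uv,z):
    K,R,t=C;uv=np.atleast_2d(np.float64(uv));d=np.c_[uv,np.ones(len(uv))]@np.linalg.inv(K).T@R
    o=-R.T@t;return (o+d*((z-o[2])/d[:,2])[:,None])[:,:2]
def proj(C,X):
    K,R,t=C;p=(np.atleast_2d(X)@R.T+t)@K.T;return p[:,:2]/p[:,2:]
def mask_rect(C,m,z):
    cs,_=cv2.findContours(m.astype('u1'),cv2.RETR_EXTERNAL,cv2.CHAIN_APPROX_NONE)
    c=max(cs,key=cv2.contourArea)[:,0];P=back(C,c,z)
    (x,y),(w,h),a=cv2.minAreaRect((P*1e4).astype('f4'))
    if w>h: w,h,a=h,w,a+90   # a: direction of short side
    a=(a+90)%180-90
    return x/1e4,y/1e4,w/10,h/10,a
def look(c,names,save=None):
    C=cam(c);im=robot.camera(c)
    if save: cv2.imwrite(f'pics/{save}.png',im[:,:,::-1])
    for n in names:
        for r in robot.regions_of(c,n)[:2]:
            if r['confidence']<.3: continue
            x,y,w,h,a=mask_rect(C,r['pixels'],TOP[n])
            print(c,n,'%.2f'%r['confidence'],[int(v) for v in r['extent']],'xy %.4f %.4f  w,h %.1f %.1f mm short-side dir %.1f'%(x,y,w,h,a))
    return C,im
E
python3 - <<'E'
from h import *
for c in ['scene','side']: look(c,list(TOP))
E
```

```text
scene driver 0.81 [399, 201, 32, 23] xy 0.4532 -0.1210  w,h 66.8 81.7 mm short-side dir -0.4
scene cover 0.83 [383, 210, 58, 29] xy 0.4547 -0.1252  w,h 77.1 132.4 mm short-side dir 3.8
scene reel 0.56 [345, 171, 29, 35] xy 0.5839 -0.0816  w,h 59.5 161.9 mm short-side dir 48.8
scene seat_hex 0.58 [216, 267, 31, 22] xy 0.5137 0.2701  w,h 43.6 50.4 mm short-side dir 60.8
scene seat_square 0.76 [262, 218, 39, 28] xy 0.6014 0.1110  w,h 65.8 71.9 mm short-side dir -9.0
scene seat_long 0.58 [175, 227, 73, 41] xy 0.6243 0.2529  w,h 84.2 127.0 mm short-side dir -9.4
scene seat_round 0.59 [286, 247, 39, 21] xy 0.4920 0.1288  w,h 72.0 77.1 mm short-side dir 53.3
side nut 0.51 [247, 240, 16, 13] xy 0.4693 -0.1338  w,h 25.8 38.0 mm short-side dir -7.2
side driver 0.95 [232, 245, 34, 23] xy 0.4685 -0.1510  w,h 52.5 69.8 mm short-side dir -0.8
side cover 0.78 [232, 241, 36, 45] xy 0.4660 -0.1476  w,h 64.5 132.4 mm short-side dir 4.0
side reel 0.94 [317, 225, 33, 38] xy 0.6184 -0.1512  w,h 61.7 136.9 mm short-side dir -3.5
side seat_hex 0.41 [271, 175, 17, 13] xy 0.5151 0.2597  w,h 45.9 59.4 mm short-side dir -0.7
side seat_long 0.95 [305, 172, 31, 20] xy 0.6245 0.2454  w,h 75.6 140.5 mm short-side dir -8.5
side seat_long 0.52 [304, 196, 28, 20] xy 0.6048 0.1063  w,h 68.3 79.0 mm short-side dir -1.9
side seat_round 0.96 [259, 193, 27, 17] xy 0.4939 0.1217  w,h 72.4 85.1 mm short-side dir 0.0
```

```bash
cat >> h.py <<'E'
from scipy.spatial.transform import Rotation as Ro
def go(x,y,z,yaw):
    "row needed to get tool y (mod 180) along yaw, TCP to xyz"
    s=robot.sense();R=np.array(s['eef_rot']);p=np.array(s['eef_pos']);c=np.degrees(np.arctan2(R[1,1],R[0,1]))
    yaw=c+(yaw-c+90)%180-90;a,b=np.cos(np.radians(yaw)),np.sin(np.radians(yaw))
    D=np.c_[[-b,a,0],[a,b,0],[0,0,-1]]
    print('row',np.round(Ro.from_matrix(R.T@D).as_rotvec(degrees=True)/8,3).tolist(),np.round(R.T@(np.array([x,y,z])-p)/.05,3).tolist())
def st():
    s=robot.sense();R=np.array(s['eef_rot']);print('t %.2f'%s['time'],np.round(s['eef_pos'],4),'yaw %.2f'%np.degrees(np.arctan2(R[1,1],R[0,1])),'tilt',np.round(R[:2,2],4),'gap %.3f'%s['finger_gap'],'F',np.round(s['force'],1),'grip %.1f'%s['gripper_force'],'q',np.round(s['q'],0))
E
python3 -c "
from h import *
go(.55,.21,.23,-8)"
```

```text
row [-0.0, 0.0, 9.036] [-8.088, -3.943, 0.026]
```

```bash
python3 -m crank '[[0,0,9,-8.1,-3.9,0,-1],[0,0,9,-8.1,-3.9,0,-1],[0,0,9,-8.1,-3.9,0,-1],[0,0,9,-8.1,-3.9,0,-1],[0,0,9,-8.1,-3.9,0,-1],[0,0,9,-8.1,-3.9,0,-1],[0,0,9,-8.1,-3.9,0,-1],[0,0,9,-8.1,-3.9,0,-1],[0,0,9,-8.1,-3.9,0,-1],[0,0,9,-8.1,-3.9,0,-1],[0,0,9,-8.1,-3.9,0,-1],[0,0,9,-8.1,-3.9,0,-1],[0,0,9,-8.1,-3.9,0,-1],[0,0,9,-8.1,-3.9,0,-1]]'
python3 - <<'E'
from h import *
st();look('wrist',['seat_hex','seat_square','seat_long','seat_round'],'w1');go(.468,-.12,.19,4)
E
```

```text
time: 2.45
eef_pos: [0.5508, 0.213, 0.2313]
eef_rot: [[0.132, 0.991, -0.0], [0.991, -0.132, 0.0], [0.0, -0.0, -1.0]]
force: [0.2, -0.2, 0.1]
finger_gap: 0.999
gripper_force: 0.0
t 2.45 [0.5508 0.213  0.2313] yaw -7.57 tilt [-0.0002  0.0004] gap 0.999 F [ 0.2 -0.2  0.1] grip 0.0 q [-43.  21.  22.  98.  -9.  63. -25.]
wrist seat_hex 0.81 [269, 116, 36, 38] xy 0.5183 0.2684  w,h 45.1 49.2 mm short-side dir 49.4
wrist seat_square 0.68 [345, 221, 47, 43] xy 0.6067 0.1103  w,h 60.7 69.8 mm short-side dir -7.7
wrist seat_long 0.65 [344, 84, 69, 102] xy 0.6289 0.2515  w,h 74.8 125.5 mm short-side dir -8.9
wrist seat_round 0.57 [261, 213, 52, 52] xy 0.4959 0.1281  w,h 71.1 72.5 mm short-side dir -8.0
row [0.0, -0.001, -1.46] [-6.804, -0.764, 0.826]
```

View pics/w1.png

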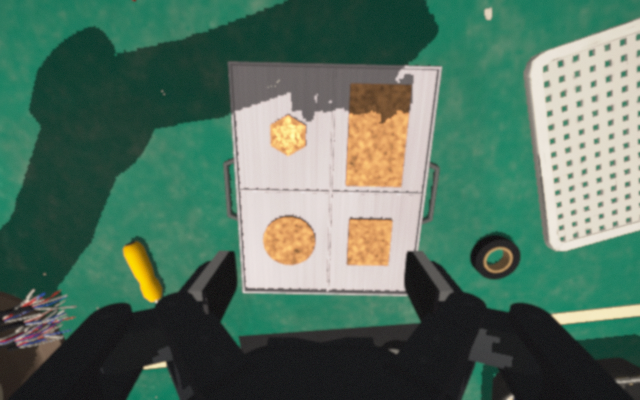

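The wrist picture shows all four seats: hex (288,134), long (378,135), round (289,240) and square (369,242), partly in shade. The wrist fit gives their sizes correctly. Next I move to the stack.

```bash
python3 -m crank '[[0,0,-1.5,-6.8,-0.8,0.8,-1],[0,0,-1.5,-6.8,-0.8,0.8,-1],[0,0,-1.5,-6.8,-0.8,0.8,-1],[0,0,-1.5,-6.8,-0.8,0.8,-1],[0,0,-1.5,-6.8,-0.8,0.8,-1],[0,0,-1.5,-6.8,-0.8,0.8,-1],[0,0,-1.5,-6.8,-0.8,0.8,-1],[0,0,-1.5,-6.8,-0.8,0.8,-1],[0,0,-1.5,-6.8,-0.8,0.8,-1],[0,0,-1.5,-6.8,-0.8,0.8,-1]]'
python3 - <<'E'
from h import *
st();look('wrist',['nut','driver','cover','reel'],'w2')
im=cv2.imread('pics/w2.png')[40:290,200:520];cv2.imwrite('pics/w2c.png',cv2.resize(im,(768,600),interpolation=cv2.INTER_CUBIC))
E
```

```text
time: 3.7
eef_pos: [0.4667, -0.1188, 0.1914]
eef_rot: [[-0.076, 0.997, 0.0], [0.997, 0.076, 0.0], [0.0, 0.0, -1.0]]
force: [0.5, -0.6, 0.6]
finger_gap: 1.005
gripper_force: 0.0
t 3.70 [ 0.4667 -0.1188  0.1914] yaw 4.36 tilt [0.0003 0.0005] gap 1.005 F [ 0.5 -0.6  0.6] grip 0.0 q [-16.  12.  29. 115.  -7.  54.  21.]
wrist nut 0.83 [309, 187, 25, 32] xy 0.4709 -0.1305  w,h 26.2 29.4 mm short-side dir 4.3
wrist driver 0.82 [293, 175, 53, 50] xy 0.4687 -0.1326  w,h 52.8 57.6 mm short-side dir -0.1
wrist cover 0.81 [293, 147, 54, 97] xy 0.4662 -0.1350  w,h 64.1 116.0 mm short-side dir 3.5
wrist reel 0.77 [427, 163, 81, 66] xy 0.6120 -0.1089  w,h 60.4 85.2 mm short-side dir 67.9
```

View pics/w2c.png

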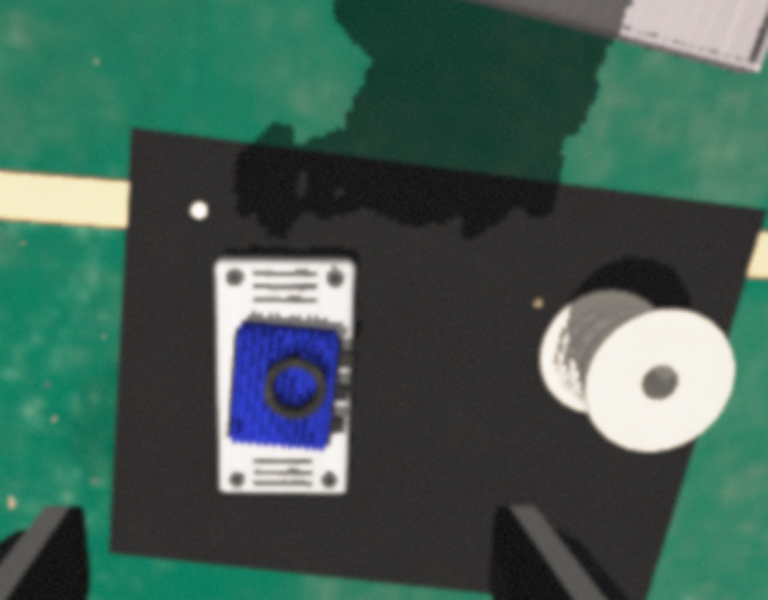

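The close-up shows the white cover with the blue driver on it (connectors towards +x, driver turned about -2°), the nut ring on the driver at crop (296,388), and the reel at (640,380). I'll go lower over the nut to find its yaw.

```bash
python3 -c "
from h import *
go(.471,-.131,.11,0)"
```

```text
row [0.0, -0.001, 0.55] [-0.249, 0.07, 1.626]
```

```bash
python3 -m crank '[[0,0,0.55,-0.25,0.07,0.8,0],[0,0,0.55,-0.25,0.07,1.6,0],[0,0,0.55,-0.25,0.07,1.6,0],[0,0,0.55,-0.25,0.07,1.6,0],[0,0,0.55,-0.25,0.07,1.6,0]]'
cat >> h.py <<'E'
def nutfit(C,m,z,A=.0275):
    "fit hexagon with flats A across (mod 60) by width function, and circumcentre"
    cs,_=cv2.findContours(m.astype('u1'),cv2.RETR_EXTERNAL,cv2.CHAIN_APPROX_NONE)
    P=back(C,max(cs,key=cv2.contourArea)[:,0],z);r=[]
    for a in range(0,60,2):
        ws=[];
        for b in (a,a+60,a+120):
            d=np.array([np.cos(np.radians(b)),np.sin(np.radians(b))]);q=P@d;ws.append(np.ptp(q))
        r.append((np.mean(ws)*1e3,a))
    (x,y),(w,h),_=cv2.minAreaRect((P*1e4).astype('f4'))
    print('nut widths',[(a,round(w,1)) for w,a in r],'ctr',x/1e4,y/1e4)
E
python3 - <<'E'
from h import *
st();C,im=look('wrist',['nut','driver','cover'],'w3')
r=robot.regions_of('wrist','nut')[0];nutfit(C,r['pixels'],.048)
e=[int(v) for v in r['extent']];cx,cy=e[0]+e[2]//2,e[1]+e[3]//2
c=im[cy-50:cy+50,cx-65:cx+65,::-1];cv2.imwrite('pics/w3c.png',cv2.resize(c,(780,600),interpolation=cv2.INTER_CUBIC));print(cx,cy)
E
```

```text
time: 4.45
eef_pos: [0.4718, -0.1321, 0.113]
eef_rot: [[0.001, 1.0, 0.002], [1.0, -0.001, -0.0], [-0.0, 0.002, -1.0]]
force: [0.4, -0.5, -0.3]
finger_gap: 0.506
gripper_force: 0.0
t 4.45 [ 0.4718 -0.1321  0.113 ] yaw -0.08 tilt [ 0.0023 -0.0001] gap 0.506 F [ 0.4 -0.5 -0.3] grip 0.0 q [-12.  20.  28. 119. -13.  44.  23.]
wrist nut 0.57 [299, 195, 35, 38] xy 0.4706 -0.1294  w,h 27.0 29.1 mm short-side dir -0.2
wrist driver 0.78 [278, 177, 73, 67] xy 0.4682 -0.1324  w,h 53.5 58.7 mm short-side dir -1.5
wrist cover 0.71 [272, 138, 77, 130] xy 0.4666 -0.1351  w,h 64.7 116.0 mm short-side dir 2.9
nut widths [(0, np.float64(28.2)), (2, np.float64(28.2)), (4, np.float64(28.3)), (6, np.float64(28.5)), (8, np.float64(28.6)), (10, np.float64(28.7)), (12, np.float64(28.7)), (14, np.float64(28.8)), (16, np.float64(28.9)), (18, np.float64(29.0)), (20, np.float64(29.1)), (22, np.float64(29.2)), (24, np.float64(29.2)), (26, np.float64(29.2)), (28, np.float64(29.2)), (30, np.float64(29.2)), (32, np.float64(29.3)), (34, np.float64(29.3)), (36, np.float64(29.3)), (38, np.float64(29.3)), (40, np.float64(29.2)), (42, np.float64(29.2)), (44, np.float64(29.1)), (46, np.float64(29.0)), (48, np.float64(28.9)), (50, np.float64(28.7)), (52, np.float64(28.6)), (54, np.float64(28.5)), (56, np.float64(28.3)), (58, np.float64(28.2))] ctr 0.470589892578125 -0.12941142578125
316 214
```

View pics/w3c.png

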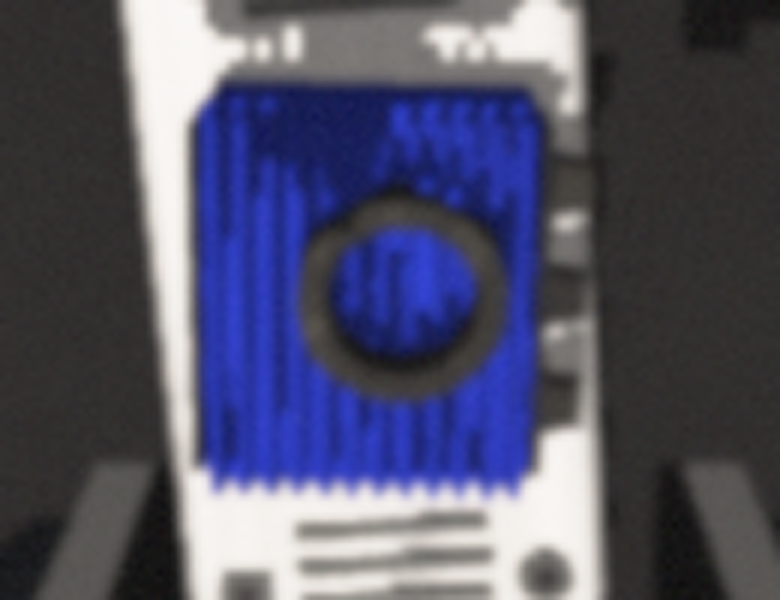

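The nut ring sits at crop (402,297), with flats on its left and right sides. Its yaw is about 0, so the current tool yaw fits.

```bash
python3 -m crank '[[0,0,0,0.04,-0.02,0.7,0.1],[0,0,0,0.04,-0.02,1.26,0.1],[0,0,0,0.04,-0.02,1.26,0.1],[0,0,0,0.04,-0.02,1.26,0.1]]'
python3 - <<'E'
from h import *
st();go(.4706,-.130,.042,0);look('wrist',['nut'],'w4')
im=cv2.imread('pics/w4.png')[150:350,180:460];cv2.imwrite('pics/w4c.png',cv2.resize(im,(770,550),interpolation=cv2.INTER_CUBIC))
E
```

```text
time: 5.1
eef_pos: [0.4696, -0.1304, 0.0488]
eef_rot: [[0.002, 1.0, -0.001], [1.0, -0.002, -0.0], [-0.0, -0.001, -1.0]]
force: [1.1, -0.5, 1.0]
finger_gap: 0.45
gripper_force: 0.0
t 5.10 [ 0.4696 -0.1304  0.0488] yaw -0.13 tilt [-0.0005 -0.0001] gap 0.450 F [ 1.1 -0.5  1. ] grip 0.0 q [ -9.  26.  24. 121. -18.  36.  27.]
row [-0.004, 0.001, -0.017] [0.007, 0.019, 0.136]
wrist nut 0.92 [300, 227, 44, 54] xy 0.4707 -0.1296  w,h 26.7 30.4 mm short-side dir -0.2
```

View pics/w4c.png

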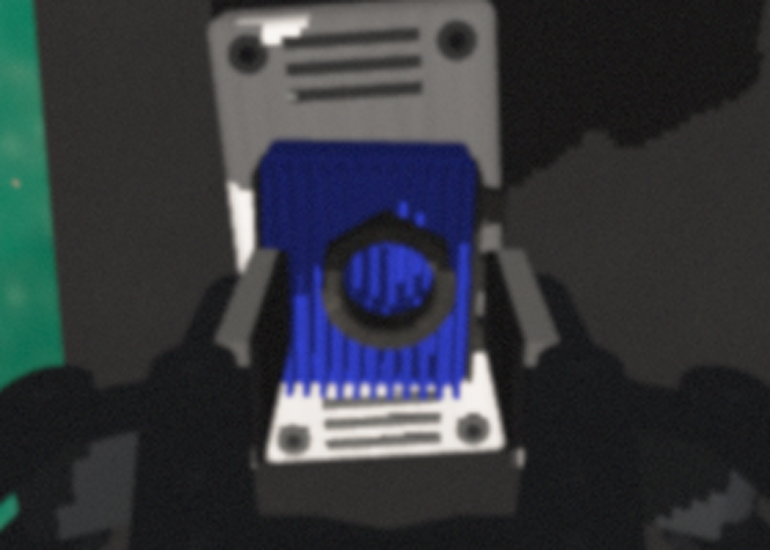

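Both pads straddle the nut, which lies at crop (388,280), midway between them. I'll lower the tool and close.

```bash
python3 -m crank '[[0,0,0,0,0.02,0.17,0.1],[0,0,0,0,0.02,0.17,0.1],[0,0,0,0,0.02,0.17,1],[0,0,0,0,0.02,0.17,1],[0,0,0,0,0.02,0.17,1],[0,0,0,0,0.02,0.17,1]]'; python3 -c "
from h import *
st()"
```

```text
time: 5.8
eef_pos: [0.4708, -0.13, 0.0403]
eef_rot: [[0.002, 1.0, 0.0], [1.0, -0.002, 0.0], [0.0, 0.0, -1.0]]
force: [-1.1, 1.0, 5.8]
finger_gap: 0.282
gripper_force: 58.8
t 5.80 [ 0.4708 -0.13    0.0403] yaw -0.11 tilt [0.0004 0.0003] gap 0.282 F [-1.1  1.   5.8] grip 58.8 q [ -9.  27.  24. 121. -19.  35.  28.]
```

```bash
python3 -m crank '[[0,0,0,0,0,-0.5,1],[0,0,0,0,0,-1.2,1],[0,0,0,0,0,-1.6,1],[0,0,0,0,0,-1.6,1]]'
python3 - <<'E'
from h import *
st();go(.516,.267,.12,-8.5)
E
```

```text
time: 6.2
eef_pos: [0.4724, -0.1305, 0.1224]
eef_rot: [[0.002, 1.0, 0.005], [1.0, -0.002, -0.0], [-0.0, 0.005, -1.0]]
force: [0.7, 0.3, 0.1]
finger_gap: 0.285
gripper_force: 59.1
t 6.20 [ 0.4724 -0.1305  0.1224] yaw -0.12 tilt [ 0.0051 -0.0002] gap 0.285 F [0.7 0.3 0.1] grip 59.1 q [-13.  19.  28. 118. -13.  45.  23.]
row [0.036, -0.001, 1.047] [7.952, 0.855, 0.051]
```

```bash
python3 -m crank '[[0,0,1,7.95,0.86,0.05,1],[0,0,1,7.95,0.86,0.05,1],[0,0,1,7.95,0.86,0.05,1],[0,0,1,7.95,0.86,0.05,1],[0,0,1,7.95,0.86,0.05,1],[0,0,1,7.95,0.86,0.05,1],[0,0,1,7.95,0.86,0.05,1],[0,0,1,7.95,0.86,0.05,1],[0,0,1,7.95,0.86,0.05,1],[0,0,1,7.95,0.86,0.05,1],[0,0,1,7.95,0.86,0.05,1]]'
python3 - <<'E'
from h import *
st();C,_=look('wrist',['seat_hex','seat_long','nut','seat_round','seat_square'],'w5')
print(proj(C,[[.516,.267,.009]]))
im=cv2.imread('pics/w5.png')[60:360,120:520];cv2.imwrite('pics/w5c.png',cv2.resize(im,(800,600),interpolation=cv2.INTER_CUBIC))
E
```

```text
time: 7.3
eef_pos: [0.5141, 0.2658, 0.1165]
eef_rot: [[0.142, 0.99, -0.001], [0.99, -0.142, -0.002], [-0.002, -0.001, -1.0]]
force: [0.7, 0.1, -0.4]
finger_gap: 0.279
gripper_force: 59.1
t 7.30 [0.5141 0.2658 0.1165] yaw -8.18 tilt [-0.001  -0.0015] gap 0.279 F [ 0.7  0.1 -0.4] grip 59.1 q [-50.  28.  24. 106. -14.  50. -27.]
wrist seat_hex 0.97 [296, 169, 48, 53] xy 0.5182 0.2690  w,h 45.6 48.9 mm short-side dir -68.6
wrist nut 0.90 [296, 232, 45, 55] xy 0.5089 0.2256  w,h 37.7 47.6 mm short-side dir -6.9
wrist seat_round 0.57 [284, 296, 69, 47] xy 0.4969 0.1385  w,h 54.4 70.6 mm short-side dir 81.7
wrist seat_square 0.61 [405, 327, 42, 25] xy 0.6241 0.0984  w,h 9.7 29.9 mm short-side dir 39.0
[[321.25120464 198.60598718]]
```

View pics/w5c.png

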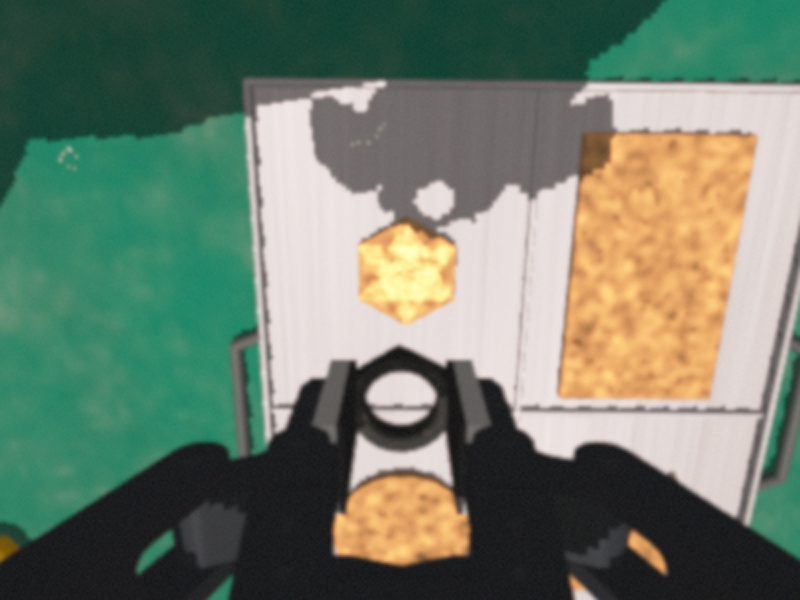

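The nut is held level between the pads at crop (400,398), and the hex seat is at (408,272). I'll check camera bias against the held nut.

Run:
```python
from h import *
C=cam('wrist')
robot.camera('wrist');r=robot.regions_of('wrist','nut')[0];print(mask_rect(C,r['pixels'],.1245));st()
go(.5182,.2688,.03,-8.5)
```

```text
(0.51574609375, 0.266888330078125, 24.637387084960938, 30.373065185546874, -8.308807373046875)
t 7.70 [0.5146 0.2669 0.1175] yaw -8.16 tilt [0.0002 0.0002] gap 0.280 F [ 0.2  0.4 -1.1] grip 59.1 q [-50.  27.  24. 106. -14.  50. -27.]
row [0.001, -0.002, 0.042] [0.048, 0.066, 1.749]
```

```bash
python3 -m crank '[[0,0,0,0.04,0.04,0.7,1],[0,0,0,0.04,0.04,1.4,1],[0,0,0,0.04,0.04,2,1],[0,0,0,0.04,0.04,2.1,1],[0,0,0,0.04,0.04,2.1,1],[0,0,0,0.04,0.04,2.1,1]]'; python3 -c "
from h import *
st();go(.517,.2688,.0097,-8.5);look('wrist',['seat_hex','nut'])"
```

```text
time: 8.3
eef_pos: [0.5177, 0.2693, 0.0135]
eef_rot: [[0.141, 0.99, 0.002], [0.99, -0.141, 0.001], [0.001, 0.002, -1.0]]
force: [1.5, 0.5, -0.2]
finger_gap: 0.279
gripper_force: 59.8
t 8.30 [0.5177 0.2693 0.0135] yaw -8.13 tilt [0.0017 0.0009] gap 0.279 F [ 1.5  0.5 -0.2] grip 59.8 q [-47.  36.  20. 109. -19.  38. -23.]
row [0.011, -0.008, 0.046] [-0.011, -0.012, 0.076]
wrist seat_hex 0.70 [277, 206, 80, 82] xy 0.5189 0.2838  w,h 21.8 44.3 mm short-side dir 86.7
wrist nut 0.91 [298, 233, 40, 55] xy 0.5202 0.2840  w,h 18.7 23.8 mm short-side dir -8.2
```

```bash
python3 -m crank '[[0,0,0,0,0,0.06,1],[0,0,0,0,0,0.08,1],[0,0,0,0,0,0.08,0.1],[0,0,0,0,0,0.08,0.1],[0,0,0,0,0,0.08,0.1]]'; python3 -c "
from h import *
st()"; python3 -m crank '[[0,0,0,0,0,-0.5,0.1],[0,0,0,0,0,-1.3,0.1],[0,0,0,0,0,-2.1,0],[0,0,0,0,0,-2.3,0]]'; python3 -c "
from h import *
st();C,_=look('wrist',['seat_hex','seat_long'])
r=robot.regions_of('wrist','nut')[0];print(mask_rect(C,r['pixels'],.017))
go(.4682,-.1324,.12,-1.5)"
```

```text
time: 8.95
eef_pos: [0.5166, 0.269, 0.0082]
eef_rot: [[0.141, 0.99, -0.0], [0.99, -0.141, -0.0], [-0.0, -0.0, -1.0]]
force: [1.0, 0.2, -1.2]
finger_gap: 0.451
gripper_force: 0.0
t 8.95 [0.5166 0.269  0.0082] yaw -8.11 tilt [-0.0001 -0.0001] gap 0.451 F [ 1.   0.2 -1.2] grip 0.0 q [-47.  37.  20. 109. -19.  38. -23.]
time: 9.35
eef_pos: [0.5188, 0.2698, 0.1274]
eef_rot: [[0.142, 0.99, 0.005], [0.99, -0.142, 0.003], [0.004, 0.005, -1.0]]
force: [0.9, -0.3, 1.0]
finger_gap: 0.502
gripper_force: 0.0
t 9.35 [0.5188 0.2698 0.1274] yaw -8.14 tilt [0.0051 0.0034] gap 0.502 F [ 0.9 -0.3  1. ] grip 0.0 q [-51.  27.  25. 105. -14.  51. -27.]
wrist seat_hex 0.58 [294, 172, 45, 49] xy 0.5181 0.2693  w,h 45.3 49.4 mm short-side dir -66.6
wrist seat_long 0.64 [390, 131, 93, 127] xy 0.6279 0.2520  w,h 74.9 125.5 mm short-side dir -8.8
(0.51804384765625, 0.269223828125, 25.9796875, 27.864483642578126, -8.29486083984375)
row [-0.007, 0.003, -0.824] [-8.083, 0.184, 0.051]
```

The nut is centred on its seat to within a millimetre. Next is the driver, gripped across its 56 mm sides and clear of the connectors. I turn the tool a quarter turn on the way.

```bash
python3 -m crank '[[0,0,-12,-8.1,0.1,0.05,-1],[0,0,-12,-8.1,0.1,0.05,-1],[0,0,-12,-8.1,0.1,0.05,-1],[0,0,-12,-8.1,0.1,0.05,-1],[0,0,-12,-8.1,0.1,0.05,-1],[0,0,-12,-8.1,0.1,0.05,-1],[0,0,-12,-8.1,0.1,0.05,-1],[0,0,-12,-8.1,0.1,0.05,-1],[0,0,-12,-8.1,0.1,0.05,-1],[0,0,-12,-8.1,0.1,0.05,-1],[0,0,-12,-8.1,0.1,0.05,-1],[0,0,-12,-8.1,0.1,0.05,-1],[0,0,-12,-8.1,0.1,0.05,-1],[0,0,-12,-8.1,0.1,0.05,-1],[0,0,-12,-8.1,0.1,0.05,-1]]'
cat >> h.py <<'E'
def blue(C,im,z):
    h=cv2.cvtColor(im,cv2.COLOR_RGB2HSV);m=cv2.inRange(h,(105,120,25),(130,255,255))
    m=cv2.morphologyEx(m,cv2.MORPH_CLOSE,np.ones((5,5)));print('blue',mask_rect(C,m>0,z))
E
python3 - <<'E'
from h import *
st();C,im=look('wrist',['driver','cover'],'w6');blue(C,im,.040)
im=cv2.imread('pics/w6.png')[100:350,160:480];cv2.imwrite('pics/w6c.png',cv2.resize(im,(768,600),interpolation=cv2.INTER_CUBIC))
E
```

```text
time: 11.05
eef_pos: [0.464, -0.1324, 0.1201]
eef_rot: [[-0.999, 0.039, -0.001], [0.039, 0.999, 0.0], [0.001, 0.0, -1.0]]
force: [-0.4, -0.2, -0.1]
finger_gap: 0.997
gripper_force: 0.0
t 11.05 [ 0.464  -0.1324  0.1201] yaw 87.77 tilt [-0.0013  0.0002] gap 0.997 F [-0.4 -0.2 -0.1] grip 0.0 q [  2.  18.  10. 118.  -4.  45. 102.]
wrist driver 0.94 [282, 179, 69, 62] xy 0.4649 -0.1350  w,h 55.3 55.5 mm short-side dir 89.5
wrist cover 0.92 [251, 161, 130, 79] xy 0.4641 -0.1365  w,h 65.9 115.2 mm short-side dir 3.7
blue (0.464791064453125, -0.1352018798828125, 46.844058227539065, 52.60067138671875, -0.3435821533203125)
```

View pics/w6c.png

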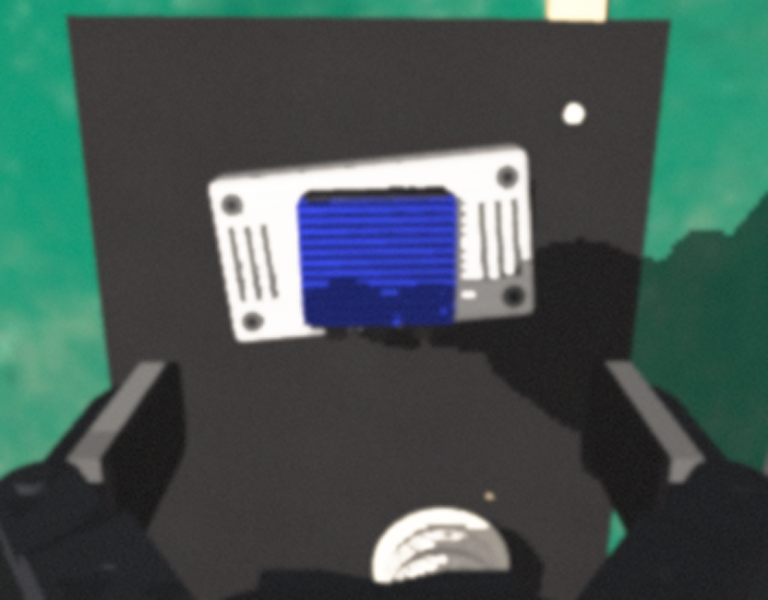

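The driver's top is at crop (378,258), aligned with the tool to within a degree or two, and the cover lies under it. I go down and grip.

```bash
python3 -m crank '[[0,0,0,0,-0.06,0.8,-1],[0,0,0,0,-0.06,1.6,-1],[0,0,0,0,-0.06,2,-1],[0,0,0,0,-0.06,2,-1],[0,0,0,0,-0.06,2,1],[0,0,0,0,-0.06,2,1],[0,0,0,0,-0.06,2,1],[0,0,0,0,-0.06,2,1],[0,0,0,0,-0.06,2,1]]'; python3 -c "
from h import *
st()"
```

```text
time: 12.1
eef_pos: [0.4655, -0.1358, 0.0225]
eef_rot: [[-0.999, 0.037, 0.003], [0.037, 0.999, -0.0], [-0.003, -0.0, -1.0]]
force: [-2.1, 0.4, 5.9]
finger_gap: 0.637
gripper_force: 63.8
t 12.10 [ 0.4655 -0.1358  0.0225] yaw 87.88 tilt [ 0.003  -0.0004] gap 0.637 F [-2.1  0.4  5.9] grip 63.8 q [  4.  27.   8. 122.  -7.  31. 105.]
```

```bash
python3 -m crank '[[0,0,0,0,0,-0.3,1],[0,0,0,0,0,-1.2,1],[0,0,0,0,0,-2,1],[0,0,0,0,0,-2,1]]'
python3 - <<'E'
from h import *
st();go(.606,.11,.12,81.2);go(.53,.106,.13,81.2)
E
```

```text
time: 12.5
eef_pos: [0.4679, -0.1365, 0.1266]
eef_rot: [[-0.999, 0.037, 0.01], [0.037, 0.999, -0.001], [-0.01, -0.001, -1.0]]
force: [1.2, 0.4, -0.4]
finger_gap: 0.635
gripper_force: 63.9
t 12.50 [ 0.4679 -0.1365  0.1266] yaw 87.86 tilt [ 0.0104 -0.0014] gap 0.635 F [ 1.2  0.4 -0.4] grip 63.9 q [  2.  17.  11. 118.  -4.  45. 103.]
row [-0.003, 0.075, 0.832] [-2.575, 5.03, 0.153]
row [-0.003, 0.075, 0.832] [-1.061, 4.893, -0.062]
```

```bash
python3 -m crank '[[0,0.07,0.83,-3.1,5,0.1,1],[0,0.07,0.83,-3.1,5,0.1,1],[0,0.07,0.83,-3.1,5,0.1,1],[0,0.07,0.83,-3.1,5,0.1,1],[0,0.07,0.83,-3.1,5,0.1,1],[0,0.07,0.83,-3.1,5,0.1,1],[0,0.07,0.83,-3.1,5,0.1,1],[0,0.07,0.83,-3.1,5,0.1,1],[0,0.07,0.83,-3.1,5,0.1,1]]'
python3 - <<'E'
from h import *
st();C,im=look('wrist',['seat_square','seat_round','driver'],'w7');s=robot.sense()
z=s['eef_pos'][2]+.0175; blue(C,im,z)
im=cv2.imread('pics/w7.png')[100:350,160:480];cv2.imwrite('pics/w7c.png',cv2.resize(im,(768,600),interpolation=cv2.INTER_CUBIC))
E
```

```text
time: 13.4
eef_pos: [0.6279, 0.1069, 0.1157]
eef_rot: [[-0.988, 0.154, -0.01], [0.154, 0.988, -0.0], [0.01, -0.002, -1.0]]
force: [-0.3, -1.1, -0.5]
finger_gap: 0.636
gripper_force: 63.8
t 13.40 [0.6279 0.1069 0.1157] yaw 81.17 tilt [-0.0103 -0.0001] gap 0.636 F [-0.3 -1.1 -0.5] grip 63.8 q [-20.  31.   8.  96.  -6.  53.  72.]
wrist seat_square 0.93 [278, 143, 80, 64] xy 0.6061 0.1097  w,h 59.5 69.6 mm short-side dir -8.8
wrist seat_round 0.61 [272, 0, 94, 85] xy 0.5020 0.1258  w,h 61.4 72.7 mm short-side dir -8.9
wrist driver 0.73 [263, 213, 116, 97] xy 0.6748 0.0996  w,h 92.6 93.7 mm short-side dir 81.6
blue (0.624628271484375, 0.107056201171875, 49.24204711914062, 53.8514892578125, -6.989227294921875)
```

View pics/w7c.png

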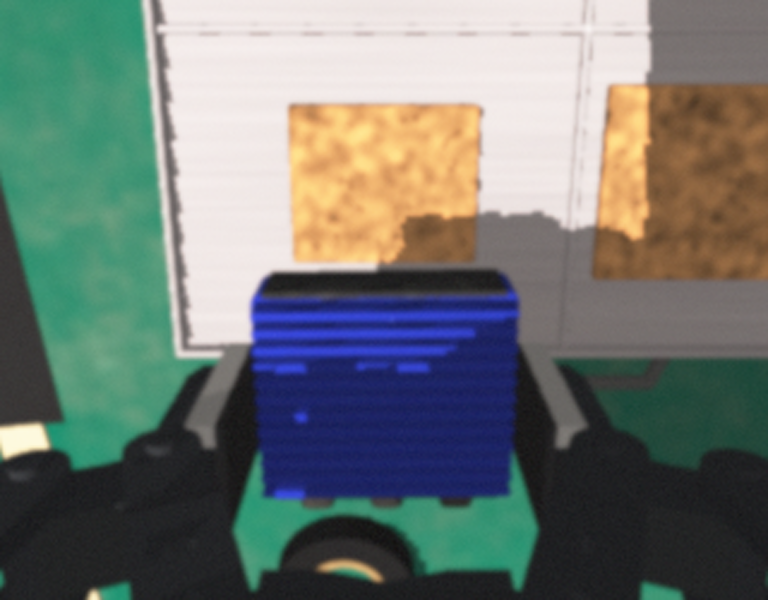

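The driver is held square at crop (385,395) and the square seat is ahead of it at (384,183). Both lie on the same image column. Next I work out the body centre along the other axis.

Run:
```python
from h import *
st();C=cam('wrist');s=robot.sense();z=s['eef_pos'][2]+.0175
P=back(C,[[320.5,222.9],[320.5,307]],z);print(P,np.linalg.norm(P[0]-P[1]),P.mean(0))
R=np.array(s['eef_rot']);m=P.mean(0)-np.array(s['eef_pos'])[:2];off=R[:2,:2].T@m;print('offset tool xy',off)
S=np.array([.6061,.1097]);a=np.radians(81.2);X=np.array([-np.sin(a),np.cos(a)]);Y=np.array([np.cos(a),np.sin(a)])
t=S-off[0]*X-off[1]*Y;print(t);go(*t,.06,81.2)
```

```text
t 13.60 [0.6283 0.1071 0.1162] yaw 81.14 tilt [-0.0094  0.0008] gap 0.642 F [ 0.  -0.3 -0.7] grip 63.8 q [-20.  31.   8.  96.  -6.  53.  72.]
[[0.60403472 0.11087698]
 [0.6493971  0.10379973]] 0.045911142845033885 [0.62671591 0.10733835]
offset tool xy [ 1.58373835e-03 -2.65717206e-05]
[0.60766916 0.10948397]
row [-0.005, -0.068, -0.008] [0.404, -0.016, 1.127]
```

```bash
python3 -m crank '[[0,-0.07,0,0.4,-0.02,0.5,1],[0,-0.07,0,0.4,-0.02,1.1,1],[0,-0.07,0,0.4,-0.02,1.6,1],[0,-0.07,0,0.4,-0.02,1.95,1],[0,-0.07,0,0.4,-0.02,1.95,1],[0,-0.07,0,0.4,-0.02,1.95,1]]'
python3 - <<'E'
from h import *
st();go(.6077,.1095,.012,81.2);C,im=look('wrist',['seat_square'],'w8')
im=cv2.imread('pics/w8.png')[100:350,160:480];cv2.imwrite('pics/w8c.png',cv2.resize(im,(768,600),interpolation=cv2.INTER_CUBIC))
E
```

```text
time: 14.2
eef_pos: [0.6078, 0.1101, 0.0189]
eef_rot: [[-0.988, 0.153, -0.0], [0.153, 0.988, -0.001], [-0.0, -0.001, -1.0]]
force: [1.2, 0.6, -0.1]
finger_gap: 0.635
gripper_force: 63.8
t 14.20 [0.6078 0.1101 0.0189] yaw 81.20 tilt [-0.     -0.0007] gap 0.635 F [ 1.2  0.6 -0.1] grip 63.8 q [-20.  37.   7. 103.  -6.  41.  72.]
row [-0.005, 0.001, -0.0] [-0.001, -0.012, 0.139]
wrist seat_square 0.94 [255, 192, 126, 47] xy 0.5903 0.1120  w,h 30.1 70.2 mm short-side dir -8.8
```

View pics/w8c.png

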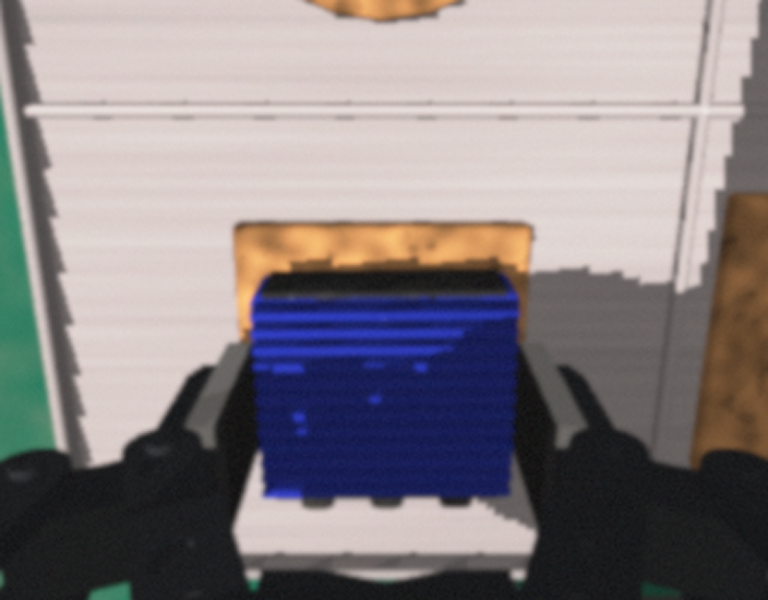

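The driver sits centred and square over the seat: the cork shows evenly on both sides, at crop columns 235 and 533. I lower, release and rise.

```bash
python3 -m crank '[[0,0,0,0,-0.01,0.1,1],[0,0,0,0,-0.01,0.15,1],[0,0,0,0,-0.01,0.15,1],[0,0,0,0,-0.01,0.15,-0.6],[0,0,0,0,-0.01,0.15,-0.6],[0,0,0,0,-0.01,0.15,-0.6]]'; python3 -c "
from h import *
st()"; python3 -m crank '[[0,0,0,0,0,-0.5,-0.6],[0,0,0,0,0,-1.3,-0.6],[0,0,0,0,0,-2.1,-1],[0,0,0,0,0,-2.5,-1],[0,0,0,0,0,-2.5,-1]]'; python3 -c "
from h import *
st();C,im=look('wrist',['seat_square','driver'],'w9');blue(C,im,.029)
go(.4653,-.136,.12,3.5)"
```

```text
time: 14.9
eef_pos: [0.6075, 0.1102, 0.011]
eef_rot: [[-0.988, 0.152, -0.0], [0.152, 0.988, -0.001], [-0.0, -0.001, -1.0]]
force: [-0.1, 0.6, -0.6]
finger_gap: 0.8
gripper_force: 0.0
t 14.90 [0.6075 0.1102 0.011 ] yaw 81.25 tilt [-0.     -0.0005] gap 0.800 F [-0.1  0.6 -0.6] grip 0.0 q [-20.  38.   7. 103.  -6.  40.  72.]
time: 15.4
eef_pos: [0.6096, 0.1106, 0.1397]
eef_rot: [[-0.988, 0.152, 0.006], [0.152, 0.988, 0.001], [-0.006, 0.002, -1.0]]
force: [0.1, 0.4, -1.0]
finger_gap: 0.999
gripper_force: 0.0
t 15.40 [0.6096 0.1106 0.1397] yaw 81.24 tilt [0.006  0.0012] gap 0.999 F [ 0.1  0.4 -1. ] grip 0.0 q [-21.  28.   9.  99.  -5.  54.  71.]
wrist seat_square 0.76 [280, 159, 71, 57] xy 0.6060 0.1097  w,h 58.9 69.5 mm short-side dir -8.7
wrist driver 0.63 [285, 165, 63, 57] xy 0.6053 0.1108  w,h 51.9 52.4 mm short-side dir 82.2
blue (0.606500537109375, 0.1104433349609375, 45.77565307617188, 53.2096435546875, -8.815696716308594)
row [-0.012, -0.003, 9.72] [2.05, -5.297, 0.309]
```

```bash
python3 -m crank '[[0,0,9.7,2,-5.3,0.3,-1],[0,0,9.7,2,-5.3,0.3,-1],[0,0,9.7,2,-5.3,0.3,-1],[0,0,9.7,2,-5.3,0.3,-1],[0,0,9.7,2,-5.3,0.3,-1],[0,0,9.7,2,-5.3,0.3,-1],[0,0,9.7,2,-5.3,0.3,-1],[0,0,9.7,2,-5.3,0.3,-1],[0,0,9.7,2,-5.3,0.3,-1],[0,0,9.7,2,-5.3,0.3,-1],[0,0,9.7,2,-5.3,0.3,-1],[0,0,9.7,2,-5.3,0.3,-1],[0,0,9.7,2,-5.3,0.3,-1]]'
python3 - <<'E'
from h import *
st();look('wrist',['cover'],'w10');go(.4650,-.1365,.001,3.6)
E
```

```text
time: 16.85
eef_pos: [0.4682, -0.1364, 0.1209]
eef_rot: [[-0.066, 0.998, -0.001], [0.998, 0.066, -0.001], [-0.0, -0.001, -1.0]]
force: [-0.6, 0.0, -0.5]
finger_gap: 1.006
gripper_force: 0.0
t 16.85 [ 0.4682 -0.1364  0.1209] yaw 3.77 tilt [-0.0005 -0.0005] gap 1.006 F [-0.6  0.  -0.5] grip 0.0 q [-14.  20.  30. 118. -14.  45.  28.]
wrist cover 0.66 [282, 133, 76, 126] xy 0.4667 -0.1354  w,h 63.8 114.4 mm short-side dir 3.7
row [-0.001, 0.003, 0.014] [0.006, -0.067, 2.402]
```

```bash
python3 -m crank '[[0,0,0,0,-0.05,0.8,-1],[0,0,0,0,-0.05,1.6,-1],[0,0,0,0,-0.05,2.2,-1],[0,0,0,0,-0.05,2.38,-1],[0,0,0,0,-0.05,2.38,-1],[0,0,0,0,-0.05,2.38,-1]]'; python3 -c "
from h import *
st()"; python3 -m crank '[[0,0,0,0,0,0,1],[0,0,0,0,0,0,1],[0,0,0,0,0,0,1],[0,0,0,0,0,0,1],[0,0,0,0,0,0,1]]'; python3 -c "
from h import *
st()"
```

```text
time: 17.55
eef_pos: [0.4666, -0.1371, 0.0032]
eef_rot: [[-0.063, 0.998, 0.001], [0.998, 0.063, -0.001], [-0.001, 0.001, -1.0]]
force: [1.0, 0.5, 0.3]
finger_gap: 0.997
gripper_force: 0.0
t 17.55 [ 0.4666 -0.1371  0.0032] yaw 3.63 tilt [ 0.0012 -0.0008] gap 0.997 F [1.  0.5 0.3] grip 0.0 q [ -7.  31.  23. 122. -23.  30.  36.]
time: 18.05
eef_pos: [0.4667, -0.1368, 0.0039]
eef_rot: [[-0.064, 0.998, 0.002], [0.998, 0.064, -0.0], [-0.0, 0.002, -1.0]]
force: [-2.8, 1.0, 10.7]
finger_gap: 0.731
gripper_force: 63.5
t 18.05 [ 0.4667 -0.1368  0.0039] yaw 3.65 tilt [ 0.0024 -0.0003] gap 0.731 F [-2.8  1.  10.7] grip 63.5 q [ -7.  31.  23. 123. -23.  30.  36.]
```

```bash
python3 -m crank '[[0,0,0,0,0,-0.3,1],[0,0,0,0,0,-1.1,1],[0,0,0,0,0,-2,1],[0,0,0,0,0,-2.2,1],[0,0,0,0,0,-2.2,1]]'
python3 - <<'E'
from h import *
st();look('wrist',['cover'],'w11');s=robot.sense()
C=cam('wrist');r=robot.regions_of('wrist','cover')[0];P=mask_rect(C,r['pixels'],s['eef_pos'][2]+.0165);print(P)
go(.6283,.252,.12,-8.8)
im=cv2.imread('pics/w11.png')[50:370,120:520];cv2.imwrite('pics/w11c.png',cv2.resize(im,(750,600),interpolation=cv2.INTER_CUBIC))
E
```

```text
time: 18.55
eef_pos: [0.4673, -0.1365, 0.1142]
eef_rot: [[-0.064, 0.998, 0.005], [0.998, 0.064, -0.0], [-0.001, 0.005, -1.0]]
force: [-0.3, 1.0, -1.8]
finger_gap: 0.729
gripper_force: 68.0
t 18.55 [ 0.4673 -0.1365  0.1142] yaw 3.68 tilt [ 0.0049 -0.0002] gap 0.729 F [-0.3  1.  -1.8] grip 68.0 q [-14.  20.  31. 119. -15.  44.  29.]
wrist cover 0.69 [253, 144, 139, 200] xy 0.4720 -0.1864  w,h 116.8 198.4 mm short-side dir 3.7
(0.465634521484375, -0.128771826171875, 62.118841552734374, 105.5912109375, 3.7301290035247803)
row [-0.012, 0.001, 1.559] [7.537, 3.755, -0.184]
```

View pics/w11c.png

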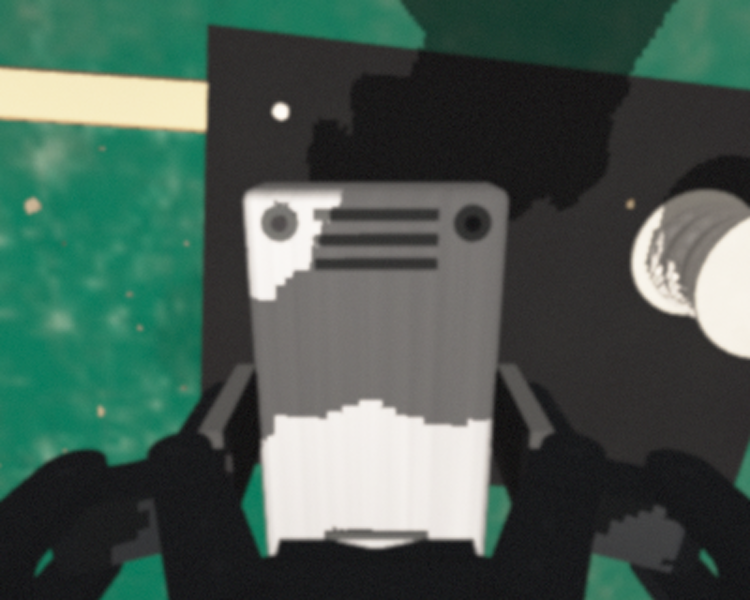

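The cover is held square between the pads at crop (375,365), with its front end at row 190 and nothing else caught. I carry it to the long seat.

```bash
python3 -m crank '[[0,0,1.56,7.54,3.76,-0.2,1],[0,0,1.56,7.54,3.76,-0.2,1],[0,0,1.56,7.54,3.76,-0.2,1],[0,0,1.56,7.54,3.76,-0.2,1],[0,0,1.56,7.54,3.76,-0.2,1],[0,0,1.56,7.54,3.76,-0.2,1],[0,0,1.56,7.54,3.76,-0.2,1],[0,0,1.56,7.54,3.76,-0.2,1],[0,0,1.56,7.54,3.76,-0.2,1],[0,0,1.56,7.54,3.76,-0.2,1],[0,0,1.56,7.54,3.76,-0.2,1],[0,0,1.56,7.54,3.76,-0.2,1],[0,0,1.56,7.54,3.76,-0.2,1]]'; python3 -c "
from h import *
st();go(.6283,.252,.02,-8.8)"
```

```text
time: 20.0
eef_pos: [0.6293, 0.2496, 0.1215]
eef_rot: [[0.156, 0.988, -0.001], [0.988, -0.156, -0.001], [-0.001, -0.001, -1.0]]
force: [0.0, -0.1, -1.8]
finger_gap: 0.73
gripper_force: 68.0
t 20.00 [0.6293 0.2496 0.1215] yaw -8.97 tilt [-0.0009 -0.0014] gap 0.730 F [ 0.  -0.1 -1.8] grip 68.0 q [-45.  37.  29.  91. -20.  57. -19.]
row [-0.005, 0.011, -0.021] [0.048, -0.026, 2.03]
```

```bash
python3 -m crank '[[0,0,-0.02,0.05,-0.03,0.8,1],[0,0,-0.02,0.05,-0.03,1.6,1],[0,0,-0.02,0.05,-0.03,2.0,1],[0,0,-0.02,0.05,-0.03,2.0,1],[0,0,-0.02,0.05,-0.03,2.0,1],[0,0,-0.02,0.05,-0.03,2.0,1]]'
python3 - <<'E'
from h import *
st();go(.6283,.252,.011,-8.8);C,im=look('wrist',['seat_long'],'w12')
im=cv2.imread('pics/w12.png')[100:350,160:480];cv2.imwrite('pics/w12c.png',cv2.resize(im,(768,600),interpolation=cv2.INTER_CUBIC))
E
```

```text
time: 20.6
eef_pos: [0.6298, 0.254, 0.024]
eef_rot: [[0.152, 0.988, 0.003], [0.988, -0.152, 0.001], [0.001, 0.003, -1.0]]
force: [0.4, 0.0, -2.0]
finger_gap: 0.732
gripper_force: 67.9
t 20.60 [0.6298 0.254  0.024 ] yaw -8.72 tilt [0.0027 0.0006] gap 0.732 F [ 0.4  0.  -2. ] grip 67.9 q [-43.  43.  26.  94. -24.  48. -16.]
row [0.019, -0.007, 0.01] [-0.045, -0.025, 0.259]
wrist seat_long 0.87 [248, 139, 135, 11] xy 0.6376 0.3114  w,h 5.9 73.1 mm short-side dir 81.2
wrist seat_long 0.69 [154, 378, 45, 21] xy 0.5111 0.1580  w,h 18.4 32.8 mm short-side dir 80.9
```

View pics/w12c.png

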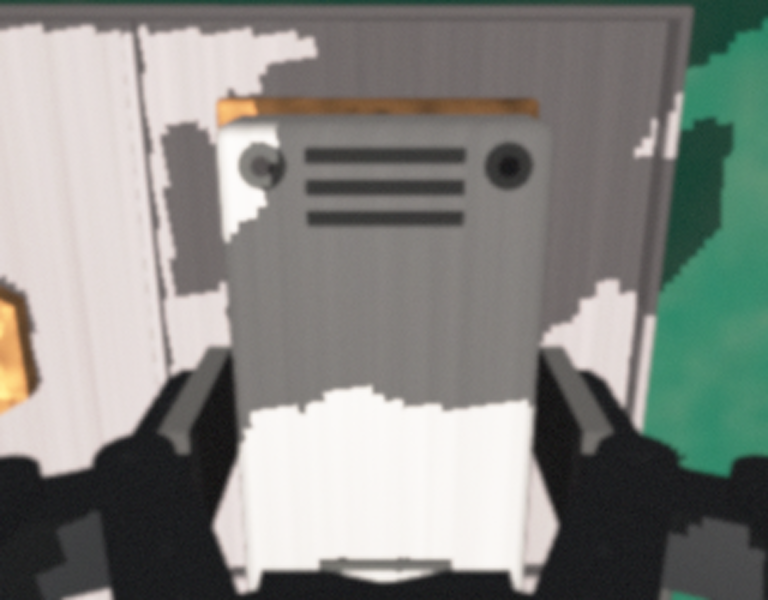

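The cork shows past the cover's far end at crop row 108, columns 217–540. It is about 1.3 mm left of the cover, which the planned correction removes. I lower and check.

```bash
python3 -m crank '[[0,0,0,-0.04,-0.025,0.1,1],[0,0,0,-0.04,-0.025,0.2,1],[0,0,0,-0.04,-0.025,0.24,1],[0,0,0,-0.04,-0.025,0.26,1],[0,0,0,-0.04,-0.025,0.26,1]]'
python3 - <<'E'
from h import *
st();go(.6283,.252,.011,-8.8);C,im=look('wrist',['seat_long'],'w13')
im=cv2.imread('pics/w13.png')[100:350,160:480];cv2.imwrite('pics/w13c.png',cv2.resize(im,(768,600),interpolation=cv2.INTER_CUBIC))
E
```

```text
time: 21.2
eef_pos: [0.6268, 0.2523, 0.011]
eef_rot: [[0.151, 0.989, -0.0], [0.989, -0.151, 0.0], [0.0, -0.0, -1.0]]
force: [-8.7, -2.9, 18.3]
finger_gap: 0.729
gripper_force: 70.1
t 21.20 [0.6268 0.2523 0.011 ] yaw -8.68 tilt [-0.0004  0.0003] gap 0.729 F [-8.7 -2.9 18.3] grip 70.1 q [-43.  44.  25.  95. -24.  47. -15.]
row [-0.003, -0.002, 0.015] [-0.001, 0.03, 0.001]
wrist seat_long 0.82 [248, 135, 147, 207] xy 0.6339 0.2867  w,h 56.9 73.4 mm short-side dir 80.4
```

View pics/w13c.png

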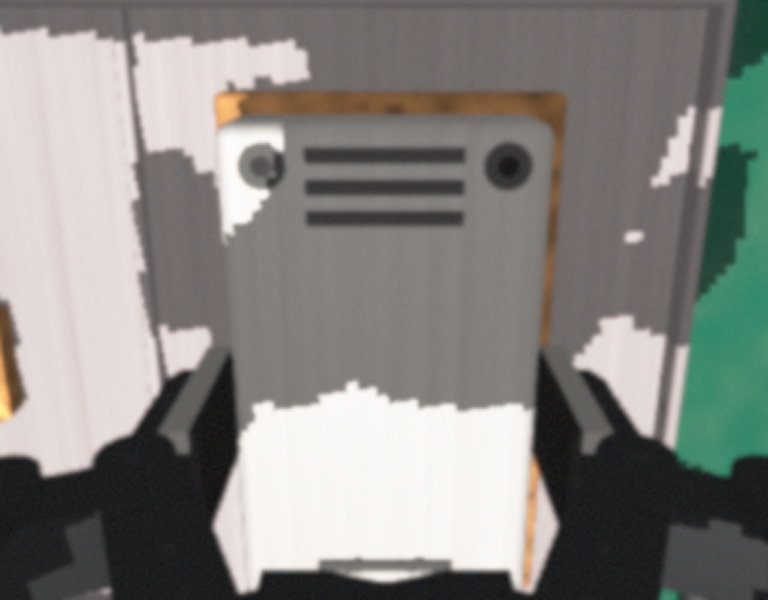

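The seat spans columns 217–566, so it is now about 1.6 mm right of the cover; the arm overshot. I lift a little, shift and set the cover down again.

```bash
python3 -m crank '[[0,0,0,0,0,-0.12,1],[0,0,0.015,0,0.03,-0.12,1],[0,0,0.015,0,0.03,-0.12,1],[0,0,0.015,0,0.03,-0.12,1],[0,0,0.015,0,0.03,-0.12,1]]'
python3 - <<'E'
from h import *
st();go(.6284,.252,.011,-8.8);C,im=look('wrist',['seat_long'],'w14')
g=im.astype(int)
for v in (142,):
    d=[u for u in range(200,440) if g[v,u,0]-g[v,u,2]>40];print(d[0],d[-1])
g=im[160,220:430].astype(int);print((g[:,0]-g[:,2]).tolist())
E
```

```text
time: 21.8
eef_pos: [0.6281, 0.2521, 0.0143]
eef_rot: [[0.153, 0.988, -0.001], [0.988, -0.153, -0.001], [-0.001, -0.001, -1.0]]
force: [-0.1, -0.2, -1.9]
finger_gap: 0.732
gripper_force: 68.0
t 21.80 [0.6281 0.2521 0.0143] yaw -8.79 tilt [-0.0008 -0.001 ] gap 0.732 F [-0.1 -0.2 -1.9] grip 68.0 q [-43.  44.  25.  94. -24.  47. -16.]
row [-0.004, 0.008, 0.001] [-0.0, 0.006, 0.067]
wrist seat_long 0.79 [247, 137, 146, 73] xy 0.6374 0.3107  w,h 7.7 72.8 mm short-side dir 82.0
247 390
[14, 15, 11, 11, 12, 12, 16, 16, 12, 9, 7, 8, 9, 10, 10, 13, 12, 10, 9, 11, 12, 12, 12, 14, 11, 11, 11, 13, 27, 42, 31, 12, 8, 5, 4, 3, 3, 3, 3, 3, 3, 5, 7, 9, 13, 9, 9, 10, 7, 8, 8, 11, 11, 12, 8, 8, 11, 8, 6, 7, 8, 7, 7, 8, 6, 8, 6, 6, 5, 7, 6, 5, 8, 6, 5, 6, 5, 6, 6, 5, 5, 5, 4, 5, 5, 7, 5, 4, 5, 6, 6, 6, 8, 6, 4, 8, 5, 6, 5, 5, 5, 5, 6, 6, 6, 6, 8, 5, 6, 5, 6, 6, 7, 6, 7, 7, 6, 7, 6, 6, 5, 6, 6, 4, 5, 5, 5, 8, 5, 5, 6, 6, 5, 5, 8, 7, 6, 6, 5, 6, 7, 6, 6, 6, 6, 7, 4, 3, 5, 3, 2, 2, 2, 4, 4, 5, 3, 4, 6, 5, 7, 5, 6, 6, 5, 6, 7, 6, 6, 5, 6, 7, 6, 8, 9, 9, 8, 7, 6, 7, 7, 7, 9, 9, 8, 8, 8, 8, 7, 8, 7, 7, 8, 7, 8, 9, 8, 7, 8, 8, 8, 7, 8, 8, 7, 7, 7, 9, 7, 8]
```

```bash
python3 -m crank '[[0,0,0,0,-0.01,0.04,1],[0,0,0,0,-0.01,0.065,1],[0,0,0,0,-0.01,0.065,1],[0,0,0,0,-0.01,0.065,-0.85],[0,0,0,0,-0.01,0.065,-0.85],[0,0,0,0,-0.01,0.065,-0.85]]'; python3 -c "
from h import *
st()"; python3 -m crank '[[0,0,0,0,0,-0.5,-0.85],[0,0,0,0,0,-1.3,-1],[0,0,0,0,0,-2.1,-1],[0,0,0,-0.8,0,-2.8,-1],[0,0,0,-0.8,0,-2.8,-1],[0,0,0,-0.8,0,-2.8,-1]]'; python3 -c "
from h import *
TOP['cover']=.027
st();C,im=look('wrist',['seat_long','cover'],'w15')
print(proj(C,[[.628,.252,.009]]))
im=cv2.imread('pics/w15.png')[40:290,240:560];cv2.imwrite('pics/w15c.png',cv2.resize(im,(768,600),interpolation=cv2.INTER_CUBIC))"
```

```text
time: 22.5
eef_pos: [0.6281, 0.2523, 0.012]
eef_rot: [[0.153, 0.988, 0.001], [0.988, -0.153, -0.0], [-0.0, 0.001, -1.0]]
force: [0.4, -0.2, -0.2]
finger_gap: 0.925
gripper_force: 0.0
t 22.50 [0.6281 0.2523 0.012 ] yaw -8.80 tilt [ 0.0005 -0.0003] gap 0.925 F [ 0.4 -0.2 -0.2] grip 0.0 q [-43.  44.  25.  95. -24.  47. -16.]
time: 23.1
eef_pos: [0.6226, 0.2115, 0.1534]
eef_rot: [[0.155, 0.988, 0.003], [0.988, -0.155, 0.001], [0.001, 0.002, -1.0]]
force: [-0.3, 0.1, -0.3]
finger_gap: 1.002
gripper_force: 0.0
t 23.10 [0.6226 0.2115 0.1534] yaw -8.94 tilt [0.0025 0.0007] gap 1.002 F [-0.3  0.1 -0.3] grip 0.0 q [-43.  33.  30.  93. -19.  59. -16.]
wrist seat_long 0.86 [278, 82, 80, 126] xy 0.6635 0.2464  w,h 4.2 122.0 mm short-side dir -8.1
[[317.93518666 150.80568841]]
```

View pics/w15c.png

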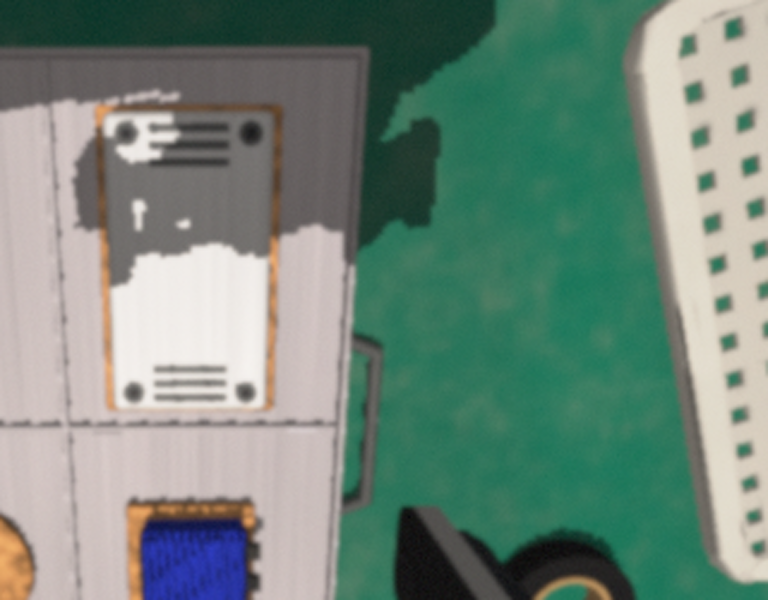

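The cover lies square on the long seat, with its corners near crop (104,112) to (266,402) and cork showing all round. I check the numbers, then go to the reel.

Run:
```python
from h import *
C=cam('wrist');f=lambda L:np.array(L)/2.4+[240,40]
S=back(C,f([[96,105],[282,105],[273,409],[107,409]]),.009);K=back(C,f([[104,112],[274,112],[266,402],[113,402]]),.027)
print(S.mean(0),K.mean(0))
print(np.linalg.norm(S[1]-S[0]),np.linalg.norm(S[2]-S[1]),np.linalg.norm(K[1]-K[0]),np.linalg.norm(K[2]-K[1]))
go(.60,-.10,.16,-20)
```

```text
[0.62662977 0.25429021] [0.62695395 0.25661106]
0.07165368492105383 0.12325411260829744 0.06150204220939219 0.11007875231532328
row [-0.011, 0.006, 1.41] [-6.27, 0.537, -0.186]
```

Run:
```python
from h import *
C=cam('wrist');im=cv2.imread('pics/w15.png')[:,:,::-1].astype(int)
X=lambda v,u,z:back(C,[[u,v]],z)[0]
for u in (305,319,333):
    print(u,[(v,tuple(im[v,u])) for v in list(range(80,92))+list(range(203,214))])
```

```text
305 [(80, (np.int64(165), np.int64(156), np.int64(154))), (81, (np.int64(132), np.int64(123), np.int64(123))), (82, (np.int64(112), np.int64(104), np.int64(102))), (83, (np.int64(104), np.int64(92), np.int64(84))), (84, (np.int64(101), np.int64(78), np.int64(63))), (85, (np.int64(112), np.int64(92), np.int64(77))), (86, (np.int64(141), np.int64(130), np.int64(120))), (87, (np.int64(182), np.int64(175), np.int64(170))), (88, (np.int64(214), np.int64(207), np.int64(202))), (89, (np.int64(228), np.int64(223), np.int64(220))), (90, (np.int64(220), np.int64(216), np.int64(210))), (91, (np.int64(180), np.int64(176), np.int64(171))), (203, (np.int64(223), np.int64(218), np.int64(212))), (204, (np.int64(181), np.int64(175), np.int64(169))), (205, (np.int64(150), np.int64(147), np.int64(142))), (206, (np.int64(171), np.int64(166), np.int64(161))), (207, (np.int64(214), np.int64(209), np.int64(203))), (208, (np.int64(233), np.int64(227), np.int64(222))), (209, (np.int64(229), np.int64(222), np.int64(213))), (210, (np.int64(221), np.int64(203), np.int64(189))), (211, (np.int64(212), np.int64(19
[... 1856 characters left out ...]
))), (90, (np.int64(104), np.int64(101), np.int64(98))), (91, (np.int64(83), np.int64(80), np.int64(79))), (203, (np.int64(226), np.int64(222), np.int64(217))), (204, (np.int64(193), np.int64(188), np.int64(182))), (205, (np.int64(167), np.int64(162), np.int64(157))), (206, (np.int64(183), np.int64(179), np.int64(172))), (207, (np.int64(219), np.int64(214), np.int64(208))), (208, (np.int64(231), np.int64(226), np.int64(221))), (209, (np.int64(225), np.int64(218), np.int64(207))), (210, (np.int64(211), np.int64(195), np.int64(183))), (211, (np.int64(203), np.int64(185), np.int64(177))), (212, (np.int64(203), np.int64(186), np.int64(183))), (213, (np.int64(203), np.int64(190), np.int64(188)))]
```

Run:
```python
from h import *
C=cam('wrist')
s=back(C,[[319,82.5],[317,211.6]],.009);k=back(C,[[319,85.9],[317,209.8]],.027)
print(s,np.linalg.norm(s[0]-s[1]),s.mean(0));print(k,np.linalg.norm(k[0]-k[1]),k.mean(0))
```

```text
[[0.63626121 0.31624036]
 [0.61493986 0.19241928]] 0.12564338498178806 [0.62560054 0.25432982]
[[0.63560686 0.31158983]
 [0.61634598 0.20016513]] 0.11307715748548562 [0.62597642 0.25587748]
```

```bash
python3 -m crank '[[0,0,0,-6.2,0.5,-0.3,-1],[0,0,0,-6.2,0.5,-0.3,-1],[0,0,0,-6.2,0.5,-0.3,-1],[0,0,0,-6.2,0.5,-0.3,-1],[0,0,0,-6.2,0.5,-0.3,-1],[0,0,0,-6.2,0.5,-0.3,-1],[0,0,0,-6.2,0.5,-0.3,-1],[0,0,0,-6.2,0.5,-0.3,-1],[0,0,0,-6.2,0.5,-0.3,-1]]'
python3 - <<'E'
from h import *
st();C,im=look('wrist',['reel'],'w16');print(proj(C,[[.61,-.14,.058]]))
im=cv2.imread('pics/w16.png')[50:350,120:520];cv2.imwrite('pics/w16c.png',cv2.resize(im,(800,600),interpolation=cv2.INTER_CUBIC))
E
```

```text
time: 24.15
eef_pos: [0.5992, -0.0952, 0.1658]
eef_rot: [[0.151, 0.989, -0.002], [0.989, -0.151, 0.001], [0.0, -0.002, -1.0]]
force: [-1.4, 1.2, -0.4]
finger_gap: 1.0
gripper_force: 0.0
t 24.15 [ 0.5992 -0.0952  0.1658] yaw -8.69 tilt [-0.0016  0.0005] gap 1.000 F [-1.4  1.2 -0.4] grip 0.0 q [-19.  28.  33. 100. -18.  57.  12.]
wrist reel 0.57 [315, 173, 68, 72] xy 0.6211 -0.1085  w,h 61.5 69.7 mm short-side dir 28.0
[[337.79713466 243.17286578]]
```

View pics/w16c.png

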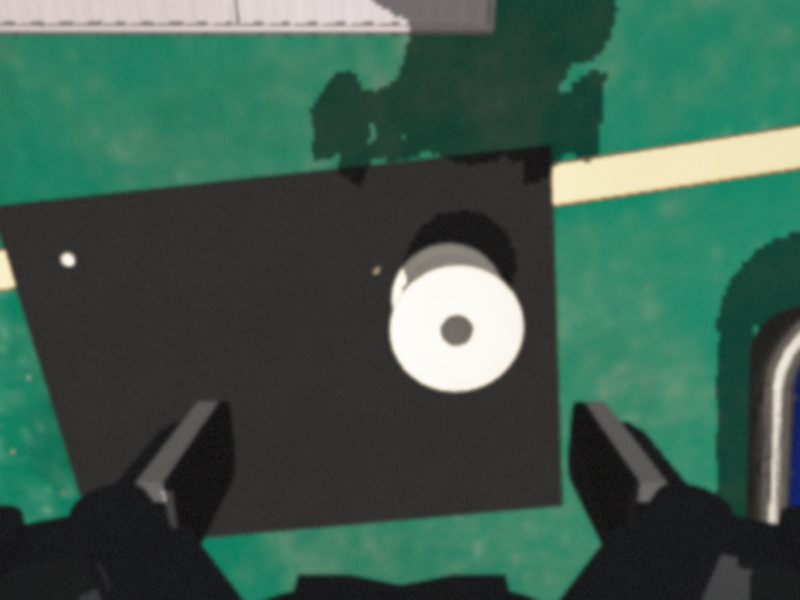

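The reel's top flange is at crop (457,329), about 135 px across, with free space all round for the fingers.

Run:
```python
from h import *
C=cam('wrist');P=back(C,[[348.5,214.5],[314.5,214.5],[382.2,214.5]],.058);print(P,np.linalg.norm(P[1]-P[2]))
go(*P[0],.09,-8.8)
```

```text
[[ 0.62396186 -0.1120302 ]
 [ 0.5927563  -0.10729797]
 [ 0.65489846 -0.11672165]] 0.06285263477406429
row [-0.009, -0.002, 0.027] [-0.276, 0.541, 1.519]
```

```bash
python3 -m crank '[[0,0,0,-0.28,0.53,0.5,-1],[0,0,0,-0.28,0.53,1.3,-1],[0,0,0,-0.28,0.53,1.3,-1],[0,0,0,-0.28,0.53,1.3,-1],[0,0,0,-0.28,0.53,1.3,-1]]'
python3 - <<'E'
from h import *
st();C,im=look('wrist',['reel'],'w17')
g=cv2.cvtColor(im,cv2.COLOR_RGB2HSV);m=((g[:,:,1]<40)&(g[:,:,2]>150)).astype('u1');m[:,:230]=0;m[:,420:]=0
n,l,s,c=cv2.connectedComponentsWithStats(m);i=1+np.argmax(s[1:,4]);print(s[i]);go(.624,-.112,.02,-8.8)
E
```

```text
time: 24.75
eef_pos: [0.624, -0.1144, 0.1036]
eef_rot: [[0.152, 0.988, 0.002], [0.988, -0.152, -0.0], [-0.0, 0.002, -1.0]]
force: [-0.4, -0.5, 0.5]
finger_gap: 1.0
gripper_force: 0.0
t 24.75 [ 0.624  -0.1144  0.1036] yaw -8.72 tilt [ 0.0018 -0.0005] gap 1.000 F [-0.4 -0.5  0.5] grip 0.0 q [-15.  34.  31.  99. -21.  52.  15.]
wrist reel 0.88 [275, 169, 87, 94] xy 0.6223 -0.1095  w,h 59.7 68.3 mm short-side dir 14.4
[ 274  183   88   81 5041]
row [0.02, 0.0, 0.007] [0.055, -0.015, 1.677]
```

```bash
python3 -m crank '[[0,0,0,0.05,-0.03,0.5,-1],[0,0,0,0.05,-0.03,1.1,-1],[0,0,0,0.05,-0.03,1.65,-1],[0,0,0,0.05,-0.03,1.65,-1],[0,0,0,0.05,-0.03,1.65,-1]]'; python3 -c "
from h import *
st()"; python3 -m crank '[[0,0,0,0,0,0,1],[0,0,0,0,0,0,1],[0,0,0,0,0,0,1],[0,0,0,0,0,0,1],[0,0,0,0,0,0,1]]'; python3 -c "
from h import *
st()"
```

```text
time: 25.35
eef_pos: [0.6225, -0.1128, 0.0206]
eef_rot: [[0.153, 0.988, 0.001], [0.988, -0.153, -0.001], [-0.001, 0.001, -1.0]]
force: [0.4, 0.2, 0.9]
finger_gap: 1.004
gripper_force: 0.0
t 25.35 [ 0.6225 -0.1128  0.0206] yaw -8.79 tilt [ 0.0008 -0.0007] gap 1.004 F [0.4 0.2 0.9] grip 0.0 q [-13.  40.  27. 101. -25.  44.  18.]
time: 25.85
eef_pos: [0.6233, -0.1128, 0.0217]
eef_rot: [[0.153, 0.988, 0.003], [0.988, -0.153, -0.0], [0.0, 0.003, -1.0]]
force: [-1.9, 0.0, 6.3]
finger_gap: 0.698
gripper_force: 64.5
t 25.85 [ 0.6233 -0.1128  0.0217] yaw -8.79 tilt [ 0.003  -0.0004] gap 0.698 F [-1.9  0.   6.3] grip 64.5 q [-13.  40.  27. 101. -25.  44.  18.]
```

```bash
python3 -m crank '[[0,0,0,0,0,-0.3,1],[0,0,0,0,0,-1.1,1],[0,0,0,0,0,-1.9,1],[0,0,0,0,0,-2.1,1],[0,0,0,0,0,-2.1,1]]'
python3 - <<'E'
from h import *
st();go(.4957,.1268,.125,-8.8)
E
```

```text
time: 26.35
eef_pos: [0.6233, -0.1127, 0.1272]
eef_rot: [[0.153, 0.988, 0.004], [0.988, -0.153, -0.0], [0.0, 0.004, -1.0]]
force: [0.5, 0.8, -3.1]
finger_gap: 0.697
gripper_force: 66.3
t 26.35 [ 0.6233 -0.1127  0.1272] yaw -8.79 tilt [ 0.0044 -0.0004] gap 0.697 F [ 0.5  0.8 -3.1] grip 66.3 q [-16.  33.  32.  98. -20.  55.  15.]
row [0.032, -0.002, 0.001] [4.344, -3.253, 0.03]
```

```bash
python3 -m crank '[[0.03,0,0,4.34,-3.25,0,1],[0.03,0,0,4.34,-3.25,0,1],[0.03,0,0,4.34,-3.25,0,1],[0.03,0,0,4.34,-3.25,0,1],[0.03,0,0,4.34,-3.25,0,1],[0.03,0,0,4.34,-3.25,0,1],[0.03,0,0,4.34,-3.25,0,1],[0.03,0,0,4.34,-3.25,0,1],[0.03,0,0,4.34,-3.25,0,1],[0.03,0,0,4.34,-3.25,0,1]]'
python3 - <<'E'
from h import *
st();C,im=look('wrist',['seat_round','reel'],'w18');s=robot.sense()
im=cv2.imread('pics/w18.png')[70:370,120:520];cv2.imwrite('pics/w18c.png',cv2.resize(im,(800,600),interpolation=cv2.INTER_CUBIC))
g=cv2.cvtColor(cv2.imread('pics/w18.png')[:,:,::-1].copy(),cv2.COLOR_RGB2HSV)
E
```

```text
time: 27.35
eef_pos: [0.4949, 0.1253, 0.124]
eef_rot: [[0.155, 0.988, -0.004], [0.988, -0.155, -0.001], [-0.001, -0.004, -1.0]]
force: [-0.2, 0.3, -3.8]
finger_gap: 0.697
gripper_force: 66.5
t 27.35 [0.4949 0.1253 0.124 ] yaw -8.93 tilt [-0.0044 -0.0007] gap 0.697 F [-0.2  0.3 -3.8] grip 66.5 q [-45.  22.  32. 115. -16.  47. -13.]
wrist seat_round 0.89 [281, 157, 77, 50] xy 0.4978 0.1398  w,h 45.3 72.3 mm short-side dir 81.1
wrist reel 0.56 [248, 194, 145, 146] xy 0.4877 0.0754  w,h 116.7 136.4 mm short-side dir -8.8
```

View pics/w18c.png

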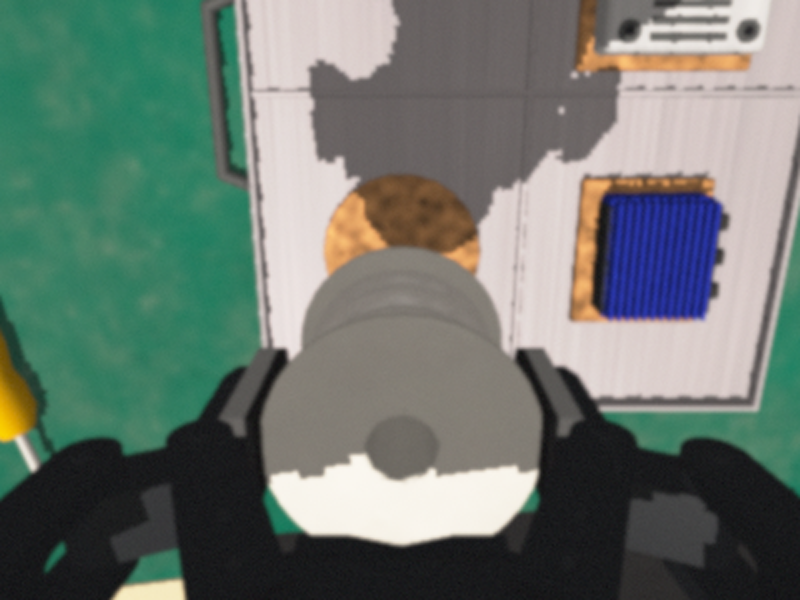

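The reel is held upright at crop (402,430). The round seat's far edge is at row 175, columns 325–480, on the same column centre as the reel (402).

Run:
```python
from h import *
st();C=cam('wrist');s=robot.sense();z=s['eef_pos'][2]+.0363;R=np.array(s['eef_rot']);p=np.array(s['eef_pos'])[:2]
T=lambda P:R[:2,:2].T@(P-p)
print('hole',T(back(C,[[321,293.5]],z)[0]),'edge-31',T(back(C,[[321,227.5]],z)[0])-[.031,0])
S=back(C,[[321.2,157.5]],.009)[0];t=S-.037*R[:2,0];print('seat',t,T(t))
go(.4957,.1268,.04,-8.8)
```

```text
t 27.50 [0.4949 0.1258 0.1241] yaw -8.89 tilt [-0.0042 -0.0002] gap 0.697 F [-0.  -0.  -2.5] grip 66.5 q [-45.  22.  32. 115. -16.  47. -13.]
hole [0.00015403 0.00100961] edge-31 [-0.00051494  0.00099761]
seat [0.49627592 0.1264972 ] [0.00090901 0.00126274]
row [-0.03, 0.006, -0.011] [0.024, 0.02, 1.682]
```

```bash
python3 -m crank '[[-0.03,0,0,0.024,0.014,0.6,1],[-0.03,0,0,0.024,0.014,1.2,1],[-0.03,0,0,0.024,0.014,1.75,1],[-0.03,0,0,0.024,0.014,1.8,1],[-0.03,0,0,0.024,0.014,1.8,1],[-0.03,0,0,0.024,0.014,1.8,1]]'
python3 - <<'E'
from h import *
st();C,im=look('wrist',['seat_round'],'w19')
S=[r for r in robot.regions_of('wrist','seat_round')][0];m=S['pixels'];ys,xs=np.nonzero(m);print(xs.min(),xs.max(),ys.min())
R=C;s=robot.sense();R=np.array(s['eef_rot']);p=np.array(s['eef_pos'])[:2]
P=back(C,[[320,ys.min()]],.009)[0]-.037*R[:2,0];print('seat in tool',R[:2,:2].T@(P-p))
go(.4957,.1268,.0287,-8.8)
E
```

```text
time: 28.1
eef_pos: [0.4961, 0.1278, 0.0354]
eef_rot: [[0.153, 0.988, 0.002], [0.988, -0.153, 0.0], [0.0, 0.002, -1.0]]
force: [-0.0, 0.1, -2.5]
finger_gap: 0.697
gripper_force: 66.4
t 28.10 [0.4961 0.1278 0.0354] yaw -8.83 tilt [0.0016 0.    ] gap 0.697 F [-0.   0.1 -2.5] grip 66.4 q [-41.  30.  27. 118. -23.  36.  -7.]
wrist seat_round 0.88 [261, 180, 113, 69] xy 0.4973 0.1421  w,h 43.2 72.5 mm short-side dir 83.4
262 375 181
seat in tool [-0.00164726  0.00077249]
row [0.014, -0.006, 0.001] [-0.027, -0.002, 0.136]
```

```bash
python3 -m crank '[[0,0,0,-0.025,-0.01,0.06,1],[0,0,0,-0.025,-0.01,0.12,1],[0,0,0,-0.025,-0.01,0.14,1],[0,0,0,-0.025,-0.01,0.14,1]]'; python3 -c "
from h import *
st()"; python3 -m crank '[[0,0,0,0,0,0.02,0],[0,0,0,0,0,0.02,-1],[0,0,0,0,0,0.02,-1],[0,0,0,0,0,0.02,-1],[0,0,0,0,0,0.02,-1]]'; python3 -c "
from h import *
st()"
```

```text
time: 28.65
eef_pos: [0.4946, 0.1268, 0.0286]
eef_rot: [[0.153, 0.988, 0.0], [0.988, -0.153, 0.001], [0.001, 0.0, -1.0]]
force: [-5.4, -1.1, 18.4]
finger_gap: 0.696
gripper_force: 68.7
t 28.65 [0.4946 0.1268 0.0286] yaw -8.81 tilt [0.0002 0.0009] gap 0.696 F [-5.4 -1.1 18.4] grip 68.7 q [-40.  31.  27. 119. -23.  36.  -7.]
time: 29.15
eef_pos: [0.4944, 0.1266, 0.0261]
eef_rot: [[0.153, 0.988, -0.0], [0.988, -0.153, -0.001], [-0.001, -0.0, -1.0]]
force: [0.6, -0.1, 0.3]
finger_gap: 0.999
gripper_force: 0.0
t 29.15 [0.4944 0.1266 0.0261] yaw -8.79 tilt [-0.0002 -0.0007] gap 0.999 F [ 0.6 -0.1  0.3] grip 0.0 q [-40.  31.  26. 119. -23.  35.  -7.]
```

Released. I rise and back off for a final check of the whole tray.

```bash
python3 -m crank '[[0,0,0,0,0,-0.6,-1],[0,0,0,0,0,-1.4,-1],[0,0,0,0,0,-2.3,-1],[0,0,0,0,0,-3.2,-1],[0,0,0,0.4,1,-4,-1],[0,0,0,0.8,1,-4,-1],[0,0,0,0.8,1,-4,-1],[0,0,0,0.8,1,-4,-1],[0,0,0,0.8,1,-4,-1]]'
python3 - <<'E'
from h import *
TOP.update(nut=.017,driver=.029,cover=.027,reel=.065)
st();C,im=look('wrist',list(TOP),'w20')
im=cv2.imread('pics/w20.png')[60:310,160:480];cv2.imwrite('pics/w20c.png',cv2.resize(im,(768,600),interpolation=cv2.INTER_CUBIC))
E
```

```text
time: 30.05
eef_pos: [0.549, 0.1577, 0.2253]
eef_rot: [[0.153, 0.988, -0.002], [0.988, -0.153, -0.002], [-0.002, -0.002, -1.0]]
force: [-0.4, -0.0, -0.4]
finger_gap: 0.998
gripper_force: 0.0
t 30.05 [0.549  0.1577 0.2253] yaw -8.83 tilt [-0.0019 -0.0017] gap 0.998 F [-0.4 -0.  -0.4] grip 0.0 q [-48.  21.  35. 101. -13.  62. -17.]
wrist nut 0.65 [266, 74, 24, 28] xy 0.5186 0.2681  w,h 26.4 27.7 mm short-side dir -11.9
wrist cover 0.58 [350, 26, 61, 115] xy 0.6278 0.2521  w,h 66.2 114.6 mm short-side dir -8.7
wrist reel 0.56 [252, 185, 57, 63] xy 0.5006 0.1312  w,h 60.4 73.8 mm short-side dir -37.3
wrist seat_hex 0.75 [260, 67, 34, 42] xy 0.5183 0.2686  w,h 44.2 47.8 mm short-side dir -68.2
wrist seat_square 0.60 [344, 178, 45, 50] xy 0.6062 0.1113  w,h 58.8 67.4 mm short-side dir -8.9
wrist seat_long 0.60 [340, 25, 58, 118] xy 0.6015 0.2415  w,h 63.7 141.7 mm short-side dir 20.0
wrist seat_round 0.87 [255, 179, 57, 43] xy 0.5034 0.1388  w,h 46.9 73.5 mm short-side dir 58.2
```

View pics/w20c.png

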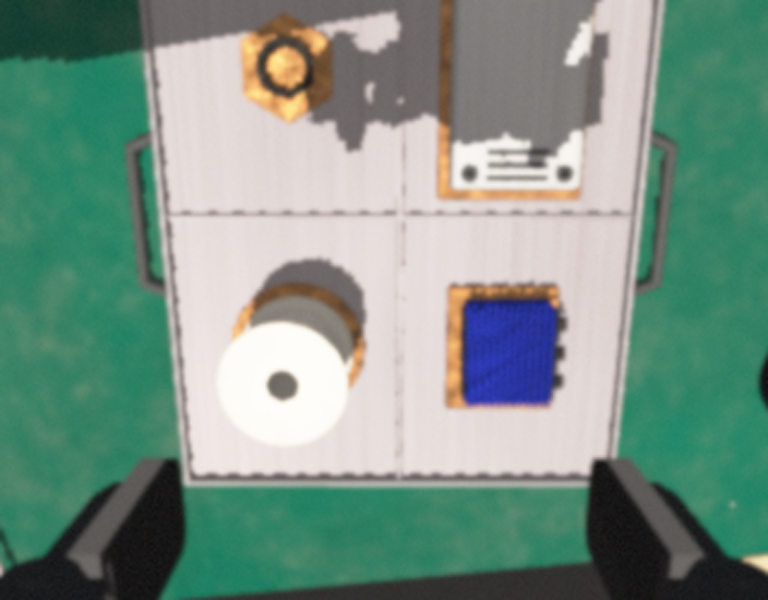

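All four parts are on their seats: nut (286,67), cover (515,100), driver (508,352), and the reel upright with its top at (284,384). One number is left to confirm, the reel's centre.

```bash
python3 -c "
from h import *
C=cam('wrist');print(back(C,[[278.3,220]],.065))"
```

```text
[[0.49801325 0.12736495]]
```

```bash
python3 -c "
from h import *
print(robot.finish_job())"
```

```text
the job is handed in; nothing more can be done
None
```

The job is handed in at about 30 s: nut, driver, cover and upright reel went onto their seats in that order, each within about 2 mm of centre by the wrist camera, and the tape roll was left alone.

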